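Close up a slatted trivet in the pedal press

TASK

Finish the slatted trivet in the little press: lay the two loose slats flat and square across the two already on the bed, centred over the two pairs of marks, to make an even open lattice. Then push the pedal under the guard right down to its stop so that the plate clamps the lattice, hold it down for a good second, and let it come up again by itself. Do not tip or shift the two shakers or the orange cup.

Things in the scene. Friction and masses are not known exactly. Their poses are not given: they have to be found in the camera images.
- press: Grey bench press, fixed, base 205 (x) by 360 (y) mm, base plate top 16 mm above the worktop. Origin on the worktop near the base's middle; x points to its rear (away from the robot at yaw 0), y to its left, z up. Right: white laminate bed 166 mm square, centred at (-10, -85) mm, top 26 mm above the worktop. Left: the pedal, centred at y = +135 mm, below a guard.
- guard_edge (a point): Middle of the guard roof's front edge, at its underside, 135 mm above the worktop. The roof (90 mm wide, 155 mm front to rear, 8 mm thick) covers the pedal from above, open at front and sides, wall at the rear. Reach the pedal below this edge, which stands 10 to 15 mm ahead of the pedal's, with the tool tilted 40 to 46 degrees, leaning to the press's front or up to 20 degrees beside it.
- plate_hinge (a point): Middle of the hinge line of the clamping plate, behind the bed, 57 mm above the worktop. The plate, 150 mm square, stands open, about 9 degrees past upright, its top 206 mm above the worktop; it swings down forward over the bed as the pedal is pressed and opens again with it.
- pedal_pad (a point): Point on top of the pedal's rubber tread, on its centre line, 17 mm behind its free front edge: the place to press. It moves with the pedal: about 64 mm above the worktop when up, 40 mm when down on the stop. At rest the pedal slopes up 18 degrees (0.32 rad) to the front. Tread 52 mm wide.
- pedal (a joint): Pedal angle, rad: 0 up (sprung), 0.32 down on its stop. A plate 95 mm long hinged at its rear (press x = +55, z = 35 mm); its front edge swings down. Pressing at pedal_pad takes about 4 N at first, 8 to 14 N at the stop; springs up when let go. Geared to the clamping plate, which closes at 0.32 and presses the upper slats with a sprung cork-faced platen.
- place_left (a point): Target for one upper slat (either one): where the centre of its underside belongs, over the left pair of black marks on the bed's front edge; 38 mm above the worktop, i.e. on top of the lower slats. Axes as the press: the slat lies along x (front to rear).
- place_right (a point): Target for the other upper slat, 90 mm to the right of place_left, over the right pair of marks. Same axes.
- slat_a: Loose plain wooden slat 150 x 24 x 12 mm, about 50 g, lying flat on the worktop right of the press. Origin in the centre of its underside, x along its length, z up. slat_b lies across it.
- slat_b: Second loose slat, the same size and look, lying crosswise on top of slat_a near its middle (underside 12 mm above the worktop), so it has to be taken first. Same axes.
- low_front: Wooden slat of the same size already on the bed, along the press's y, 45 mm in front of the bed's centre; loose, underside 26 mm above the worktop. Origin in the centre of its underside, x along its length.
- low_rear: The same, 45 mm behind the bed's centre.
- salt_shaker: Bystander: shaker with white contents and grey cap, diameter 44, 90 mm high, standing on the guard roof. Origin in the centre of its underside.
- glitter_shaker: Bystander: shaker with grey contents and grey cap, diameter 44, 90 mm high, standing on the worktop off one end of slat_a. Origin in the centre of its underside.
- orange_cup: Bystander: orange cup with a handle, 78 x 105 mm, 76 mm high, standing on the worktop behind the guard. Origin in the centre of its underside.
There are look-alikes about, which are no part of the job. Leave any pink look-alike of the low_front alone.

How it is judged:
On the way, in this order (a step that is already met when the one before it is completed fails the run):
1. both loose slats lie let go across the lower two, over the marks, with the pedal up (((x of slat_a in the frame of press between -0.03 and 0.01 m and y of slat_a in the frame of press between -0.055 and -0.025 m and z of slat_a in the frame of press between 0.034 and 0.042 m and angle between the x axis of each of slat_a, slat_b and the x axis of press, either way round below 0.12 rad and angle between each of slat_a, slat_b's own z axis and vertical below 0.06 rad and x of slat_b in the frame of press between -0.03 and 0.01 m and y of slat_b in the frame of press between -0.145 and -0.115 m and z of slat_b in the frame of press between 0.034 and 0.042 m) or (x of slat_b in the frame of press between -0.03 and 0.01 m and y of slat_b in the frame of press between -0.055 and -0.025 m and z of slat_b in the frame of press between 0.034 and 0.042 m and angle between the x axis of each of slat_b, slat_a and the x axis of press, either way round below 0.12 rad and angle between each of slat_b, slat_a's own z axis and vertical below 0.06 rad and x of slat_a in the frame of press between -0.03 and 0.01 m and y of slat_a in the frame of press between -0.145 and -0.115 m and z of slat_a in the frame of press between 0.034 and 0.042 m)) and x of low_front in the frame of press between -0.07 and -0.04 m and y of low_front in the frame of press between -0.105 and -0.065 m and z of low_front in the frame of press between 0.022 and 0.03 m and angle between the x axis of each of low_front, low_rear and the y axis of press, either way round below 0.12 rad and x of low_rear in the frame of press between 0.02 and 0.05 m and y of low_rear in the frame of press between -0.105 and -0.065 m and z of low_rear in the frame of press between 0.022 and 0.03 m and contact force between the fingers and slat_a below 0.05 N and contact force between the fingers and slat_b below 0.05 N and linear speed of each of slat_a, slat_b, low_front, low_rear below 0.02 m/s and value of joint pedal below 0.03 rad), for 0.2 s.
2. the pedal is held down on its stop, the plate clamping both upper slats (value of joint pedal above 0.3 rad and contact force between press and slat_a above 0.3 N and contact force between press and slat_b above 0.3 N and contact force between the fingers and press above 1 N), for 0.7 s.
At the end, for the whole second after the job is handed in: both loose slats lie flat across the lower two, each within 15 mm sideways, 20 mm lengthwise and 7 degrees of its place (either in either); lower slats within 15-20 mm of theirs; all at rest, pedal up (under 0.03 rad); shakers and cup upright, within 20 mm of their starts (((x of slat_a in the frame of press between -0.03 and 0.01 m and y of slat_a in the frame of press between -0.055 and -0.025 m and z of slat_a in the frame of press between 0.034 and 0.042 m and angle between the x axis of each of slat_a, slat_b and the x axis of press, either way round below 0.12 rad and angle between each of slat_a, slat_b's own z axis and vertical below 0.06 rad and x of slat_b in the frame of press between -0.03 and 0.01 m and y of slat_b in the frame of press between -0.145 and -0.115 m and z of slat_b in the frame of press between 0.034 and 0.042 m) or (x of slat_b in the frame of press between -0.03 and 0.01 m and y of slat_b in the frame of press between -0.055 and -0.025 m and z of slat_b in the frame of press between 0.034 and 0.042 m and angle between the x axis of each of slat_b, slat_a and the x axis of press, either way round below 0.12 rad and angle between each of slat_b, slat_a's own z axis and vertical below 0.06 rad and x of slat_a in the frame of press between -0.03 and 0.01 m and y of slat_a in the frame of press between -0.145 and -0.115 m and z of slat_a in the frame of press between 0.034 and 0.042 m)) and x of low_front in the frame of press between -0.07 and -0.04 m and y of low_front in the frame of press between -0.105 and -0.065 m and z of low_front in the frame of press between 0.022 and 0.03 m and angle between the x axis of each of low_front, low_rear and the y axis of press, either way round below 0.12 rad and x of low_rear in the frame of press between 0.02 and 0.05 m and y of low_rear in the frame of press between -0.105 and -0.065 m and z of low_rear in the frame of press between 0.022 and 0.03 m and linear speed of each of slat_a, slat_b, low_front, low_rear below 0.02 m/s and value of joint pedal below 0.03 rad and distance of each of salt_shaker, glitter_shaker, orange_cup from where it was at the start of the episode below 0.02 m and angle between each of salt_shaker, glitter_shaker, orange_cup's own z axis and vertical below 0.15 rad); the robot touches nothing.
It fails at once if a shaker or the cup is tipped or pushed away (angle between any of salt_shaker, glitter_shaker, orange_cup's own z axis and vertical above 0.35 rad or distance of any of salt_shaker, glitter_shaker, orange_cup from where it was at the start of the episode above 0.04 m).
It also fails if it takes over 69 s, if anything falls off the work surface, if the arm or the gripper's body presses on something with over 40 N, if the wrist force passes 120 N, or if a joint passes its speed limit or range.

ROBOT

A 6-joint arm with a two-finger parallel gripper is mounted at the origin on a cart in front of the work surface, level with it; the furniture and walls round the work are solid. World frame = base frame: x ahead of the robot, y to its left, z up, the work surface at z = 0. Lengths are in m, angles in rad, forces in N, time in s.
With the tool pointing down it reaches from about 0.375 to 0.9 m from the base axis. Payload 3.1 kg.
Tool frame: the origin (TCP) lies midway between the tips of the shut fingers; the grasp point (between the pads) lies 19 mm behind it (arm.grip_depth is the distance from the TCP to the grasp point, in m); z points along the fingers, y is the line along which they close (so a half turn about z gives the same grasp; the last joint's range is limited). The gripper opens to 87 mm and grips with 3 to 60 N. Pads are 19 mm wide; open, the fingers measure 117 mm over their backs; the gripper's body (75 mm by 190 mm) begins 51 mm behind the grasp point.
Start: joints at [1.062, 0.527, 1.433, -0, 1.181, -0.178], TCP at [0.202, 0.591, 0.183] pointing down, gripper open.
Joint ranges: [-3.08, 3.08], [-0.75, 2.2], [0.22, 2.44], [-1.43, 4.57], [0, 2.65], [-2.85, 2.85]. Speed limits (rad/s): [2.79, 2.79, 3.14, 3.14, 3.14, 3.14].

INTERFACE

Orientations are given as a unit quaternion [x, y, z, w].
In Python, from station import arm gives the robot as it stands. The module is installed in compiled form; this text tells all that it offers.
- The arm moves only by the shell command python3 -m jog 'ROWS' [FORCE]. ROWS is JSON, a list of rows, each an object of numbers: "dx", "dy", "dz": the shift along the world's x, y, z in units of 40 mm (1.0 is 40 mm); "turn": the turn about the world's z in units of 6 degrees (1.0 is 6 degrees); "hand": the closure, from 0 (fully open) to 1 (shut). In form: [{"dx": .., "dy": .., "dz": .., "turn": .., "hand": ..}, ...]. A call has 1 to 5 rows; each row is the pose to reach, as a shift and turn from the pose commanded when the call began; what a row does not reach only later rows make up. A row lasts 1/12 s, in which the tool goes at most 41.7 mm and 7.16 degrees, less where a joint would pass 70% of its speed; a pose out of reach is approached as far as the arm can. A call with a gripper value outside its range is refused whole. The fingers move at their own pace and stop on an object; FORCE is the grip in N (left out, the last holds). Time passes only in rows, so rows that repeat a pose let the fingers close. It gives the time, the measured TCP pose, the force, the opening and the grip force at its end, in the units of the state.
- arm.get_state(): the state, without advancing time (a new reading comes with each control period).
- arm.snapshot(name): name is "scene" or "top" or "wrist"; returns a dict with "image" (480x640x3 uint8, red, green, blue), "fx", "fy", "cx", "cy" (pixels), "R" (3x3) and "t" (3): a world point X has camera coordinates R X + t; the wrist camera has in their place "hand_eye" (4x4, takes a point from camera to tool coordinates, whose origin is the TCP and whose axes are the flange's). Camera axes: x right, y down, z forward; pixel columns grow to the right and rows downward; lengths in m; the calibration is good to about 2 mm. A picture is of the moment at which its call begins: read the wrist's pose just before it. There is no depth.
- arm.sign_off(): hands the job in; it is judged then, once.
Trained networks look in the newest picture that a camera, given by its name, has taken for a name from the list of things; names that differ only in an ending like _2 or _b are one class to them, and where a whole thing is asked for, a point or a joint stands for the part that bears it (a point fixed in the world has none). Each returns a list of dicts, best first, with "conf" (0 to 1); they miss things now and then, are a little off and sometimes report something else, mostly with a low value. They report only what shows in the picture. A call takes as long as a camera call. They do not tell look-alikes from the thing itself.
- arm.search_frame(target, camera): "location" ([column, row] as shares, 0 to 1, of the picture: columns of its width, rows of its height, amid what is visible of it).
- arm.silhouettes(target, camera): "mask" (480x640 bool, what is visible of it) and "location" ([column, row] as shares, 0 to 1, of the picture: columns of its width, rows of its height, amid what is visible of it).
- arm.spot_point(target, camera): "location" ([column, row] as shares, 0 to 1, of the picture: columns of its width, rows of its height: a listed point, or the origin of a listed thing).
The state is a dict: "clock": time; "joints": joint angles; "dq": joint speeds; "effort": joint torques, N m; "tcp_pos": TCP position; "tool_rot": TCP orientation; "ft_force": force on the tool from outside, world axes, zero at the start; "ft_torque": the same for the moment, N m; "finger_gap": finger opening in m; "finger_force": force on a finger pad.
Only numpy, scipy, OpenCV 4.12 (cv2) and the standard library are available. Lean on these libraries where they do the work, as an engineer would, in place of code of your own. Each camera call takes 0.05 s, during which the arm holds its last target. There are 200 camera calls.

## Working session

There is one attempt and no reset: what is moved stays moved. The work goes in short steps, Python scripts to look and compute and a shell command to move; the robot and the scene stay as the last step left them, time stands still between calls to the robot, and variables do not carry over. Pictures are saved under pics/ and viewed, at most 10 in all, crops included, and the job is handed in when it is done.

```bash
ls; mkdir -p pics
cat > h.py <<'E'
import numpy as np, cv2
from scipy.spatial.transform import Rotation as Ro
from station import arm
def cam(n):
    s=arm.get_state(); c=arm.snapshot(n); K=np.array([[c['fx'],0,c['cx']],[0,c['fy'],c['cy']],[0,0,1.]])
    if 'hand_eye' in c:
        T=np.eye(4);T[:3,:3]=Ro.from_quat(s['tool_rot']).as_matrix();T[:3,3]=s['tcp_pos'];T=T@np.array(c['hand_eye'])
        R=T[:3,:3].T;t=-R@T[:3,3]
    else: R=np.array(c['R']);t=np.array(c['t'])
    return c['image'],K,R,t
def at(px,C,z):
    _,K,R,t=C; d=R.T@np.linalg.inv(K)@[px[0],px[1],1]; o=-R.T@t
    return o+d*(z-o[2])/d[2]
def save(im,n): cv2.imwrite('pics/'+n+'.png',im[:,:,::-1])
def tri(p1,C1,p2,C2):
    P=[C[1]@np.c_[C[2],C[3]] for C in (C1,C2)]
    X=cv2.triangulatePoints(P[0],P[1],np.array(p1,float).reshape(2,1),np.array(p2,float).reshape(2,1))[:,0];return X[:3]/X[3]
E
python3 - <<'E'
from h import *
np.set_printoptions(precision=4,suppress=True)
print(arm.get_state())
C={n:cam(n) for n in('scene','top')}
for n in C: save(C[n][0],n+'0'); print(n,-C[n][2].T@C[n][3])
Z=dict(press=0,guard_edge=.135,plate_hinge=.057,pedal_pad=.064,place_left=.038,place_right=.038,slat_a=0,slat_b=.012,low_front=.026,low_rear=.026,salt_shaker=.143,glitter_shaker=0,orange_cup=0)
for k,z in Z.items():
    for n in C:
        for d in arm.spot_point(k,n)[:3]:
            p=np.array(d['location'])*[640,480]; print(k,n,round(d['conf'],2),p.round(1),at(p,C[n],z).round(4))
E
```

```text
pics
{'clock': 0.0, 'joints': array([ 1.0625,  0.5285,  1.4339, -0.    ,  1.1814, -0.1785]), 'dq': array([ 0.0001, -0.0013, -0.0011,  0.0008,  0.0014,  0.0005]), 'effort': array([  0.0014, -44.0034, -17.6593,   0.0634,   0.058 ,  -0.0002]), 'tcp_pos': array([0.202 , 0.5906, 0.1824]), 'tool_rot': array([ 0.1641,  0.9864, -0.001 , -0.0004]), 'ft_force': array([ 0.2167,  0.2436, -1.3893]), 'ft_torque': array([0.0204, 0.0087, 0.0577]), 'finger_force': 0.0, 'finger_gap': 0.08689129150407347}
scene [0.6244 0.7209 1.2134]
top [0.4361 0.0937 1.1705]
press scene 0.96 [326.1 281.4] [0.5906 0.1651 0.    ]
press top 0.7 [285.6 259.2] [0.5878 0.1646 0.    ]
guard_edge scene 0.62 [357.7 308.3] [0.523  0.2955 0.135 ]
guard_edge top 0.94 [223.9 282.9] [0.5124 0.298  0.135 ]
guard_edge top 0.41 [314.9 220. ] [0.6657 0.0894 0.135 ]
plate_hinge scene 0.69 [288.6 243.4] [0.6896 0.0799 0.057 ]
plate_hinge top 0.82 [315.4 219.3] [0.6848 0.0877 0.057 ]
plate_hinge top 0.55 [452.8 281.7] [ 0.5306 -0.2604  0.057 ]
pedal_pad scene 0.75 [341.6 318.6] [0.5567 0.2939 0.064 ]
place_left scene 0.68 [328.4 259. ] [
[... 904 characters left out ...]
 251.4] [0.6428 0.0879 0.026 ]
low_rear top 0.71 [310.  238.1] [0.6412 0.1008 0.026 ]
salt_shaker scene 0.91 [308.4 319.3] [0.6365 0.3243 0.143 ]
salt_shaker scene 0.63 [310.9 165.9] [ 0.6286 -0.1104  0.143 ]
salt_shaker top 0.83 [217.7 227.4] [0.6418 0.3176 0.143 ]
glitter_shaker scene 0.6 [309.2 163.8] [ 0.6344 -0.2297  0.    ]
glitter_shaker scene 0.22 [342.6 247.3] [0.5428 0.062  0.    ]
glitter_shaker top 0.63 [430.7 242.9] [ 0.6385 -0.2229  0.    ]
glitter_shaker top 0.24 [450.6 283.1] [ 0.5316 -0.2726  0.    ]
orange_cup scene 0.84 [266.8 328.9] [0.7439 0.2962 0.    ]
orange_cup scene 0.26 [344.7 147.8] [ 0.5234 -0.291   0.    ]
orange_cup top 0.83 [238.6 203.9] [0.7364 0.296  0.    ]
```

View pics/scene0.png

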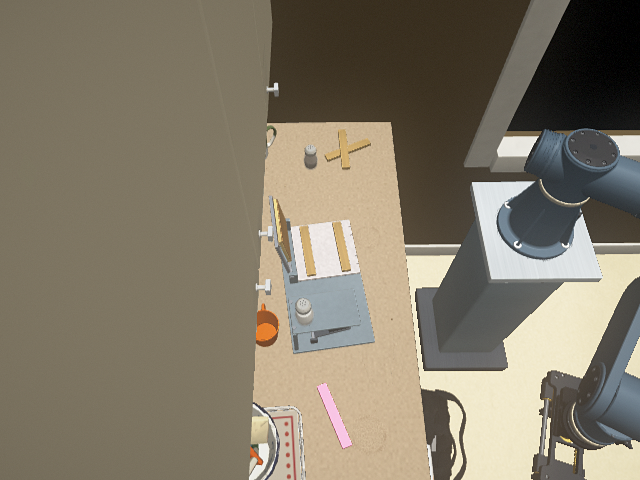

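View pics/top0.png

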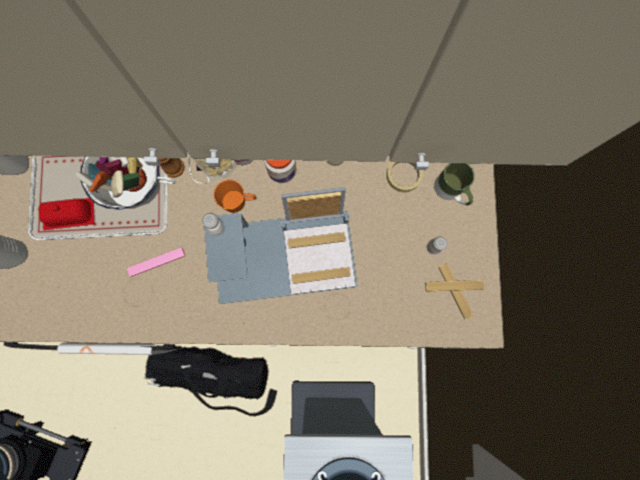

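```bash
R='x'; python3 -m jog '[{"dx":0.6,"dy":-0.8,"dz":0.2,"turn":0,"hand":0},{"dx":1.2,"dy":-1.6,"dz":0.4,"turn":0,"hand":0},{"dx":1.8,"dy":-2.4,"dz":0.6,"turn":0,"hand":0},{"dx":2.4,"dy":-3.2,"dz":0.8,"turn":0,"hand":0},{"dx":3,"dy":-4,"dz":1,"turn":0,"hand":0}]' 20
python3 -m jog '[{"dx":0.6,"dy":-0.8,"dz":0.2,"turn":0,"hand":0},{"dx":1.2,"dy":-1.6,"dz":0.4,"turn":0,"hand":0},{"dx":1.8,"dy":-2.4,"dz":0.6,"turn":0,"hand":0},{"dx":2.4,"dy":-3.2,"dz":0.8,"turn":0,"hand":0},{"dx":3,"dy":-4,"dz":1,"turn":0,"hand":0}]'
python3 -m jog '[{"dx":0,"dy":-1,"dz":0,"turn":0,"hand":0},{"dx":0,"dy":-2,"dz":0,"turn":0,"hand":0},{"dx":0,"dy":-3,"dz":0,"turn":0,"hand":0},{"dx":0,"dy":-4,"dz":0,"turn":0,"hand":0},{"dx":0,"dy":-5,"dz":0,"turn":0,"hand":0}]'
```

```text
clock: 1.82
tcp_pos: [0.3231, 0.4299, 0.2238]
tool_rot: [0.164, 0.987, 0.0, 0.0]
ft_force: [1.6, 1.2, 0.1]
finger_gap: 0.0869
finger_force: 0.0
clock: 2.23
tcp_pos: [0.4432, 0.2696, 0.264]
tool_rot: [0.164, 0.986, 0.0, 0.0]
ft_force: [0.4, 1.7, -0.0]
finger_gap: 0.0869
finger_force: 0.0
clock: 2.65
tcp_pos: [0.4421, 0.0695, 0.2636]
tool_rot: [0.164, 0.986, 0.0, 0.0]
ft_force: [0.9, -0.9, 0.4]
finger_gap: 0.0871
finger_force: 0.0
```

Run:
```python
from h import *
np.set_printoptions(precision=4,suppress=True)
s=arm.get_state();print(s['tcp_pos'],Ro.from_quat(s['tool_rot']).as_matrix(),s['joints'])
C=cam('wrist');save(C[0],'w1');c=arm.snapshot('wrist');print(c['hand_eye'],c['fx'])
for k in('place_left','place_right','low_front','low_rear','plate_hinge'):
    for d in arm.spot_point(k,'wrist')[:2]:
        p=np.array(d['location'])*[640,480]; print(k,round(d['conf'],2),p.round(1),at(p,C,{'p':.038,'l':.026}[k[0]] if k!='plate_hinge' else .057).round(4))
```

```text
[0.4421 0.0695 0.2636] [[-0.9462  0.3236  0.0008]
 [ 0.3236  0.9462 -0.0001]
 [-0.0008  0.0002 -1.    ]] [-0.0946  0.182   1.747  -0.      1.2117 -1.336 ]
[[ 0.0002 -0.9622 -0.2724  0.0756]
 [ 1.      0.0001  0.0001  0.0012]
 [-0.0001 -0.2724  0.9622 -0.2007]
 [ 0.      0.      0.      1.    ]] 352.34299106655436
place_left 0.82 [400.1 287.5] [0.5898 0.1356 0.038 ]
place_left 0.69 [184.7 363.4] [ 0.6038 -0.181   0.038 ]
place_right 0.91 [336.7 312.6] [0.5976 0.0454 0.038 ]
low_front 0.91 [353.6 266.1] [0.5461 0.0864 0.026 ]
plate_hinge 0.96 [398.7 362.3] [0.6847 0.1034 0.057 ]
plate_hinge 0.42 [534.9 227.3] [0.5565 0.3068 0.057 ]
```

View pics/w1.png

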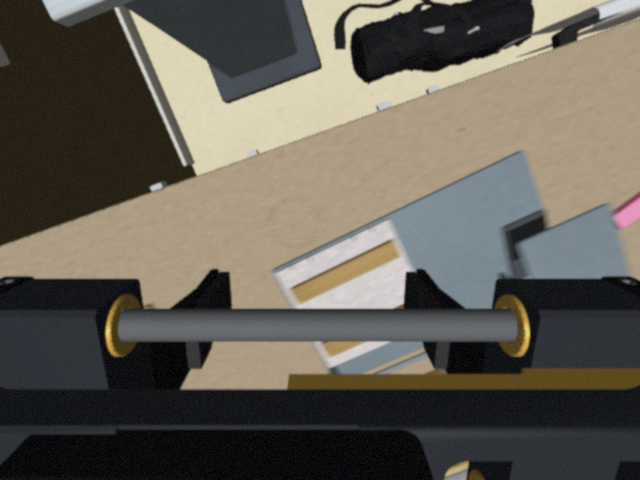

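```bash
python3 -m jog '[{"dx":0.4,"dy":-0.9},{"dx":0.8,"dy":-1.8},{"dx":1.2,"dy":-2.7},{"dx":1.6,"dy":-3.6},{"dx":2,"dy":-4.5}]'
python3 -m jog '[{"dx":0.4,"dy":-0.7},{"dx":0.8,"dy":-1.4},{"dx":1.2,"dy":-2.1},{"dx":1.6,"dy":-2.8},{"dx":2,"dy":-3.5}]'
python3 - <<'E'
from h import *
np.set_printoptions(precision=4,suppress=True)
Ct=cam('top'); Cw=cam('wrist')
for n,C in(('top',Ct),('wrist',Cw)):
    for d in arm.silhouettes('slat_b',n)[:4]:
        p=np.array(d['location'])*[640,480]; m=d['mask'].astype(np.uint8)
        print(n,round(d['conf'],2),p.round(),m.sum(),at(p,C,.012).round(3),cv2.minAreaRect(cv2.findNonZero(m)))
cv2.imwrite('pics/w2.png',cv2.resize(Cw[0][:,:,::-1],None,fx=1.25,fy=1.25))
E
```

```text
top 0.67 [278. 247.] 10592 [0.618 0.185 0.012] ((278.0384521484375, 245.30770874023438), (100.5921630859375, 146.36097717285156), 82.87498474121094)
top 0.63 [458. 293.] 443 [ 0.506 -0.288  0.012] ((454.8000793457031, 290.60003662109375), (58.13776779174805, 9.838698387145996), 63.43495178222656)
wrist 0.58 [148. 307.] 39 [ 0.517 -0.204  0.012] ((148.5, 306.0), (4.0, 9.0), 90.0)invalid input
invalid input
```

View pics/w2.png

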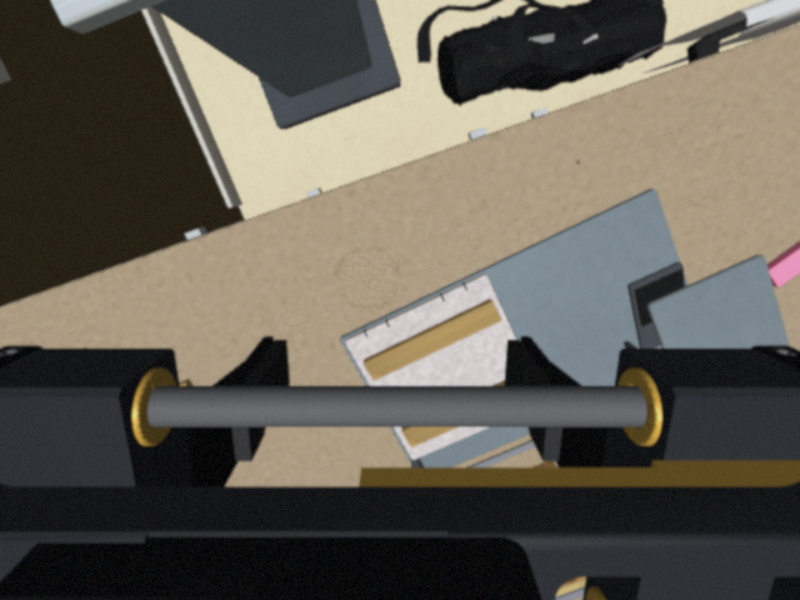

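```bash
python3 - <<'E'
from h import *
np.set_printoptions(precision=4,suppress=True)
C=cam('wrist')
a=at((301.6,262),C,.026);b=at((362.4,234),C,.026)
print(a,b,np.linalg.norm(a-b)); v=(b-a)[:2]; yaw=np.arctan2(-v[0],v[1]);print('yaw',np.degrees(yaw))
ex=np.array([np.cos(yaw),np.sin(yaw)]);ey=np.array([-ex[1],ex[0]]); O=(a+b)[:2]/2+.093*ex+.085*ey
print('O',O)
for n,x,y in(('L',-10,-40),('R',-10,-130),('pad',-22,135),('guard',-52,135),('lf',-55,-85)):print(n,O+ex*x/1e3+ey*y/1e3)
E
python3 -m jog '[{"dx":0.4,"dy":-0.9,"dz":0,"turn":0,"hand":0},{"dx":0.8,"dy":-1.8,"dz":0,"turn":0,"hand":0},{"dx":1.2,"dy":-2.7,"dz":0,"turn":0,"hand":0},{"dx":1.6,"dy":-3.6,"dz":0,"turn":0,"hand":0},{"dx":2,"dy":-4.5,"dz":0,"turn":0,"hand":0}]'
python3 -m jog '[{"dx":0.4,"dy":-0.7,"dz":0,"turn":0,"hand":0},{"dx":0.8,"dy":-1.4,"dz":0,"turn":0,"hand":0},{"dx":1.2,"dy":-2.1,"dz":0,"turn":0,"hand":0},{"dx":1.6,"dy":-2.8,"dz":0,"turn":0,"hand":0},{"dx":2,"dy":-3.5,"dz":0,"turn":0,"hand":0}]'
python3 - <<'E'
from h import *
np.set_printoptions(precision=4,suppress=True)
Cw=cam('wrist')
for d in arm.silhouettes('slat_b','wrist')[:4]:
        p=np.array(d['location'])*[640,480]; m=d['mask'].astype(np.uint8)
        print(round(d['conf'],2),p.round(),m.sum(),at(p,Cw,.012).round(3))
cv2.imwrite('pics/w3.png',cv2.resize(Cw[0][:,:,::-1],None,fx=1.25,fy=1.25))
E
```

```text
[0.5181 0.0263 0.026 ] [0.5071 0.1135 0.026 ] 0.08786270212856397
yaw 7.207084786881857
O [0.5942 0.1659]
L [0.5893 0.1249]
R [0.6006 0.0357]
pad [0.5555 0.2971]
guard [0.5257 0.2933]
lf [0.5503 0.0747]
clock: 3.67
tcp_pos: [0.5231, -0.1097, 0.2634]
tool_rot: [0.163, 0.987, 0.0, 0.0]
ft_force: [1.9, 0.8, 0.1]
finger_gap: 0.0869
finger_force: 0.0
clock: 4.08
tcp_pos: [0.6032, -0.2494, 0.263]
tool_rot: [0.164, 0.987, 0.0, -0.0]
ft_force: [-0.0, 0.1, 0.1]
finger_gap: 0.0865
finger_force: 0.0
0.87 [263. 126.] 2004 [ 0.501 -0.283  0.012]
0.73 [281. 144.] 2463 [ 0.529 -0.27   0.012]
```

View pics/w3.png

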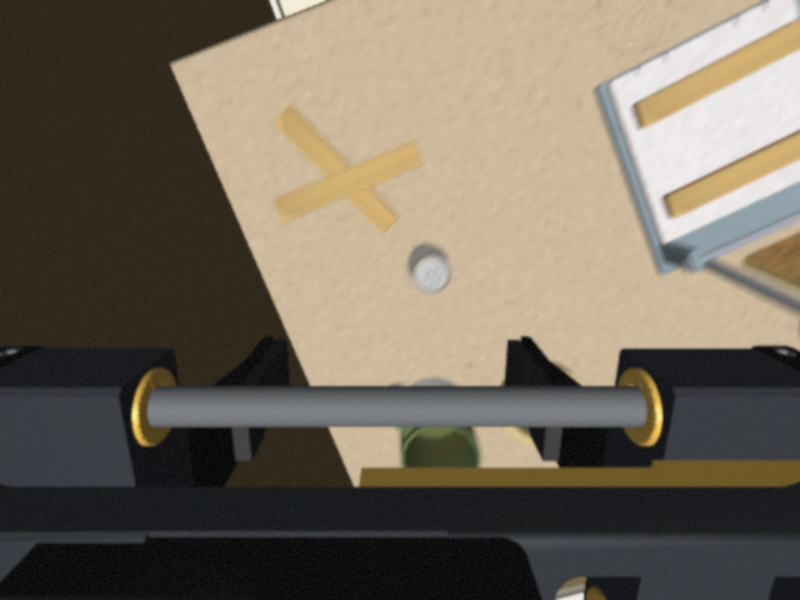

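Run:
```python
from h import *
np.set_printoptions(precision=4,suppress=True)
C=cam('wrist'); arm
s=arm.get_state();print(s['tcp_pos'],s['joints'])
P=lambda x,y,z:at((x/1.25,y/1.25),C,z)
for n,a,b,z in(('b',(283,210),(418,153),.024),('a',(286,114),(390,222),.012)):
    A=P(*a,z);B=P(*b,z);v=B-A;print(n,A,B,(A+B)/2,np.linalg.norm(v),np.degrees(np.arctan2(v[1],v[0])))
print(P(430,270,.09),'shaker top')
print('edge',P(250,250,0),P(175,65,0))
for d in arm.silhouettes('slat_b','wrist')[:2]:
    r=cv2.minAreaRect(cv2.findNonZero(d['mask'].astype(np.uint8)));q=cv2.boxPoints(r);w=np.array([at(x,C,.022)for x in q]);print(w[:,:2].tolist(),w.mean(0))
```

```text
[ 0.6032 -0.2503  0.2622] [-0.564   0.4961  1.2604 -0.0001  1.3856 -1.8035]
b [ 0.5354 -0.3465  0.024 ] [ 0.5279 -0.2041  0.024 ] [ 0.5316 -0.2753  0.024 ] 0.14250877486875402 93.00738530426116
a [ 0.4529 -0.3115  0.012 ] [ 0.582  -0.2515  0.012 ] [ 0.5175 -0.2815  0.012 ] 0.14237003587307986 24.932339485666215
[ 0.624 -0.228  0.09 ] shaker top
edge [ 0.5628 -0.4027  0.    ] [ 0.3761 -0.3967  0.    ]
[[0.5175833435709586, -0.3471499356667812], [0.5115398282220442, -0.1975711991676907], [0.5368557872366727, -0.19523858840601943], [0.5439375932755642, -0.3471010773617736]] [ 0.5275 -0.2718  0.022 ]
[[0.45323923374454445, -0.31898332405443813], [0.44399117061800236, -0.2951637626364319], [0.5747800360126715, -0.23242181432083237], [0.5862487119093323, -0.2571557588510537]] [ 0.5146 -0.2759  0.022 ]
```

```bash
python3 -m jog '[{"dx":-0.36,"dy":-0.27,"dz":-0.4,"turn":-1.15,"hand":0.25},{"dx":-0.72,"dy":-0.54,"dz":-0.8,"turn":-2.3,"hand":0.25},{"dx":-1.08,"dy":-0.8,"dz":-1.2,"turn":-3.45,"hand":0.25},{"dx":-1.44,"dy":-1.06,"dz":-1.6,"turn":-4.6,"hand":0.25},{"dx":-1.8,"dy":-1.33,"dz":-2,"turn":-5.75,"hand":0.25}]'
python3 -m jog '[{"dx":0,"dy":0,"dz":-0.4,"turn":-1.15,"hand":0.25},{"dx":0,"dy":0,"dz":-0.8,"turn":-2.3,"hand":0.25},{"dx":0,"dy":0,"dz":-1.2,"turn":-3.45,"hand":0.25},{"dx":0,"dy":0,"dz":-1.6,"turn":-4.6,"hand":0.25},{"dx":0,"dy":0,"dz":-2,"turn":-5.65,"hand":0.25}]'
python3 -m jog '[{"dx":0,"dy":0,"dz":0,"turn":0,"hand":0.25}]'
python3 - <<'E'
from h import *
s=arm.get_state();print(s['tcp_pos'],s['joints'],np.degrees(s['joints'][0]-s['joints'][5]))
C=cam('wrist');cv2.imwrite('pics/w4.png',C[0][:,:,::-1])
E
```

```text
clock: 4.7
tcp_pos: [0.5295, -0.2999, 0.1831]
tool_rot: [0.451, 0.893, 0.0, -0.0]
ft_force: [0.2, -0.1, -0.6]
finger_gap: 0.067
finger_force: 0.0
clock: 5.12
tcp_pos: [0.5301, -0.2999, 0.1032]
tool_rot: [0.692, 0.722, 0.0, -0.0]
ft_force: [0.2, -0.7, -0.4]
finger_gap: 0.0655
finger_force: 0.0
clock: 5.2
tcp_pos: [0.5281, -0.2983, 0.1007]
tool_rot: [0.69, 0.724, -0.0, -0.004]
ft_force: [-0.5, 0.9, -0.6]
finger_gap: 0.0651
finger_force: 0.0
[ 0.52812504 -0.29832391  0.1006522 ] [-6.98363925e-01  6.07424237e-01  1.54947705e+00  2.81902627e-04
  9.91997095e-01 -7.45558043e-01] 2.704023784366165
```

View pics/w4.png

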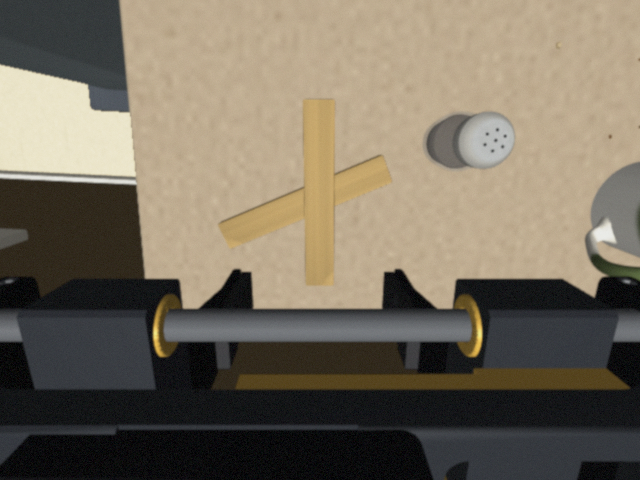

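Run:
```python
from h import *
np.set_printoptions(precision=4,suppress=True)
C=cam('wrist')
s=arm.get_state();print(s['tcp_pos'])
for n,a,b,z in(('b',(319,98),(319.5,282),.024),('a',(387,168),(226,236),.012)):
    A=at(a,C,z);B=at(b,C,z);v=A-B;print(n,A,B,(A+B)/2,np.linalg.norm(v),np.degrees(np.arctan2(v[1],v[0])))
print(at((487,140),C,.09),at((514,140),C,.09))
```

```text
[ 0.5301 -0.3003  0.1034]
b [ 0.5244 -0.197   0.024 ] [ 0.5326 -0.3442  0.024 ] [ 0.5285 -0.2706  0.024 ] 0.14743890458901845 93.18250813877437
a [ 0.5825 -0.2464  0.012 ] [ 0.4503 -0.311   0.012 ] [ 0.5164 -0.2787  0.012 ] 0.1471033071916596 26.051950336942564
[ 0.6238 -0.2213  0.09  ] [ 0.6395 -0.2204  0.09  ]
```

```bash
python3 -m jog '[{"dx":0,"dy":0,"dz":-0.7,"turn":0,"hand":0.25},{"dx":0,"dy":0,"dz":-1.4,"turn":0,"hand":0.25},{"dx":0,"dy":0,"dz":-2,"turn":0,"hand":0.25},{"dx":0,"dy":0,"dz":-2.2,"turn":0,"hand":0.25},{"dx":0,"dy":0,"dz":-2.2,"turn":0,"hand":0.25}]' 20
python3 -m jog '[{"dx":0,"dy":0,"dz":0,"turn":0,"hand":1},{"dx":0,"dy":0,"dz":0,"turn":0,"hand":1},{"dx":0,"dy":0,"dz":0,"turn":0,"hand":1},{"dx":0,"dy":0,"dz":0,"turn":0,"hand":1},{"dx":0,"dy":0,"dz":0,"turn":0,"hand":1}]' 20
python3 -m jog '[{"dx":0,"dy":0,"dz":0,"turn":0,"hand":1},{"dx":0,"dy":0,"dz":0.3,"turn":0,"hand":1},{"dx":0,"dy":0,"dz":0.8,"turn":0,"hand":1},{"dx":0,"dy":0,"dz":1.6,"turn":0,"hand":1},{"dx":0,"dy":0,"dz":2.4,"turn":0,"hand":1}]' 20
```

```text
clock: 5.72
tcp_pos: [0.5296, -0.3008, 0.0145]
tool_rot: [0.689, 0.724, -0.0, -0.001]
ft_force: [-0.6, -0.2, 0.5]
finger_gap: 0.0651
finger_force: 0.0
clock: 6.13
tcp_pos: [0.531, -0.3024, 0.0165]
tool_rot: [0.69, 0.724, 0.0, 0.001]
ft_force: [-0.2, -0.0, -0.1]
finger_gap: 0.0395
finger_force: 0.0
clock: 6.55
tcp_pos: [0.5296, -0.3013, 0.1123]
tool_rot: [0.69, 0.724, -0.0, -0.001]
ft_force: [0.9, -0.4, 0.1]
finger_gap: 0.0065
finger_force: 0.0
```

```bash
python3 -m jog '[{"dx":0,"dy":0,"dz":0,"turn":0,"hand":0.35},{"dx":0,"dy":0,"dz":0,"turn":0,"hand":0.35},{"dx":0,"dy":0,"dz":0,"turn":0,"hand":0.35},{"dx":0,"dy":0,"dz":0,"turn":0,"hand":0.35},{"dx":0,"dy":0,"dz":0,"turn":0,"hand":0.35}]' 20
python3 -m jog '[{"dx":0,"dy":0,"dz":0,"turn":0,"hand":0.35},{"dx":0,"dy":0,"dz":0,"turn":0,"hand":0.35},{"dx":0,"dy":0,"dz":0,"turn":0,"hand":0.35},{"dx":0,"dy":0,"dz":0,"turn":0,"hand":0.35},{"dx":0,"dy":0,"dz":0,"turn":0,"hand":0.35}]' 20
python3 - <<'E'
from h import *
np.set_printoptions(precision=4,suppress=True)
C=cam('wrist')
for d in arm.silhouettes('slat_b','wrist')[:2]:
    r=cv2.minAreaRect(cv2.findNonZero(d['mask'].astype(np.uint8)));q=cv2.boxPoints(r);w=np.array([at(x,C,.024)for x in q]);print(round(d['conf'],2),q.tolist(),w[:,:2].tolist(),w.mean(0))
E
```

```text
clock: 6.97
tcp_pos: [0.5294, -0.3011, 0.11]
tool_rot: [0.69, 0.724, -0.0, -0.002]
ft_force: [0.5, -0.1, -0.0]
finger_gap: 0.0322
finger_force: 0.0
clock: 7.38
tcp_pos: [0.5303, -0.3018, 0.1111]
tool_rot: [0.69, 0.724, -0.0, -0.0]
ft_force: [-1.3, -0.8, -0.1]
finger_gap: 0.0558
finger_force: 0.0
0.93 [[216.88592529296875, 213.87144470214844], [376.75201416015625, 147.9724578857422], [388.0081787109375, 175.27906799316406], [228.14208984375, 241.1780548095703]] [[0.4455448985674927, -0.29364865735258827], [0.5739512810052978, -0.23397920411088216], [0.58507076160811, -0.2549893256073513], [0.45442920871004744, -0.3170984175685684]] [ 0.5147 -0.2749  0.024 ]
0.8 [[299.0, 94.0], [331.0, 94.0], [331.0, 278.0], [299.0, 278.0]] [[0.5109589785133855, -0.19688992174157738], [0.5353489396197552, -0.19573480603177595], [0.5441204271844061, -0.34673251570871727], [0.5159946055008644, -0.34807326477445966]] [ 0.5266 -0.2719  0.024 ]
```

```bash
python3 -m jog '[{"dx":0,"dy":0,"dz":-0.7,"turn":0,"hand":0.35},{"dx":0,"dy":0,"dz":-1.4,"turn":0,"hand":0.35},{"dx":0,"dy":0,"dz":-2.1,"turn":0,"hand":0.35},{"dx":0,"dy":0,"dz":-2.4,"turn":0,"hand":0.4},{"dx":0,"dy":0,"dz":-2.4,"turn":0,"hand":0.9}]' 20
python3 -m jog '[{"dx":0,"dy":0,"dz":0,"turn":0,"hand":1},{"dx":0,"dy":0,"dz":0,"turn":0,"hand":1},{"dx":0,"dy":0,"dz":0,"turn":0,"hand":1},{"dx":0,"dy":0,"dz":0,"turn":0,"hand":1},{"dx":0,"dy":0,"dz":0,"turn":0,"hand":1}]' 20
python3 -m jog '[{"dx":0,"dy":0,"dz":0,"turn":0,"hand":1},{"dx":0,"dy":0,"dz":0,"turn":0,"hand":1},{"dx":0,"dy":0,"dz":0,"turn":0,"hand":1},{"dx":0,"dy":0,"dz":0,"turn":0,"hand":1},{"dx":0,"dy":0,"dz":0,"turn":0,"hand":1}]' 20
```

```text
clock: 7.9
tcp_pos: [0.5283, -0.3002, 0.0124]
tool_rot: [0.69, 0.724, -0.0, -0.003]
ft_force: [-0.7, 1.4, -0.4]
finger_gap: 0.0509
finger_force: 0.0
clock: 8.32
tcp_pos: [0.5311, -0.3024, 0.0167]
tool_rot: [0.69, 0.724, 0.0, 0.001]
ft_force: [0.2, -0.1, 0.0]
finger_gap: 0.0202
finger_force: 0.0
clock: 8.73
tcp_pos: [0.5303, -0.3019, 0.0153]
tool_rot: [0.69, 0.724, -0.0, -0.0]
ft_force: [-0.4, -0.3, 0.3]
finger_gap: 0.0003
finger_force: 0.0
```

Run:
```python
from h import *
C=cam('wrist');save(C[0],'w5');C=cam('scene');save(cv2.resize(C[0][100:200,270:430],None,fx=5,fy=5,interpolation=cv2.INTER_CUBIC),'s5')
print(arm.get_state())
```

```text
{'clock': 8.8333, 'joints': array([-7.00381805e-01,  7.32190374e-01,  1.59375532e+00, -1.21821645e-05,
        8.15764938e-01, -7.47564419e-01]), 'dq': array([ 0.00079298,  0.00125887, -0.00154899,  0.00100332,  0.00082287,
        0.00053584]), 'effort': array([ 2.56479907e-03, -4.63968873e+01, -1.14382508e+01,  2.24638724e-02,
        8.02612212e-02, -4.59683577e-05]), 'tcp_pos': array([ 0.53034027, -0.30187502,  0.01528633]), 'tool_rot': array([ 6.90226973e-01,  7.23592926e-01, -8.04828309e-06, -5.86044815e-05]), 'ft_force': array([-0.6111528 , -0.11986556, -0.44012211]), 'ft_torque': array([-0.14368758,  0.01412471, -0.01138025]), 'finger_force': 0.0, 'finger_gap': 0.0007322307127739834}
```

View pics/w5.png

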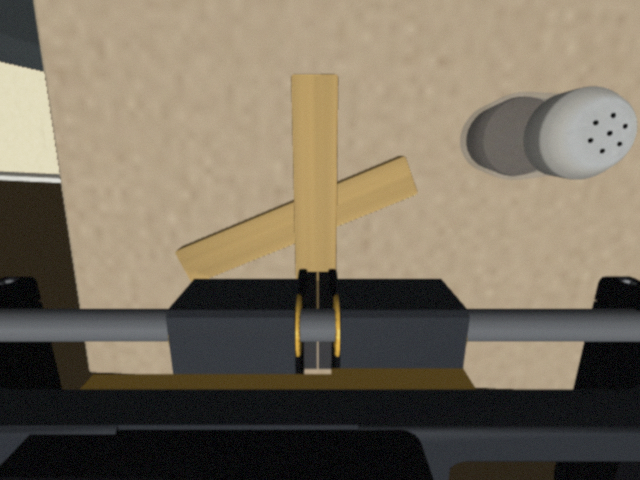

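Run:
```python
from h import *
np.set_printoptions(precision=4,suppress=True)
C=cam('wrist')
for z in(.024,.018,.012):
  for p in((315,73),(315,272),(318,270)):print(z,p,at(p,C,z))
C=cam('top')
for d in arm.silhouettes('slat_b','top')[:3]:
    q=cv2.boxPoints(cv2.minAreaRect(cv2.findNonZero(d['mask'].astype(np.uint8))));w=np.array([at(x,C,.024)for x in q]);print(round(d['conf'],2),q.round().tolist(),w[:,:2].round(3).tolist(),w.mean(0))
```

```text
0.024 (315, 73) [ 0.5238 -0.1964  0.024 ]
0.024 (315, 272) [ 0.5287 -0.3032  0.024 ]
0.024 (318, 270) [ 0.5304 -0.3019  0.024 ]
0.018 (315, 73) [ 0.5237 -0.1954  0.018 ]
0.018 (315, 272) [ 0.5288 -0.3056  0.018 ]
0.018 (318, 270) [ 0.5305 -0.3042  0.018 ]
0.012 (315, 73) [ 0.5237 -0.1945  0.012 ]
0.012 (315, 272) [ 0.5288 -0.308   0.012 ]
0.012 (318, 270) [ 0.5306 -0.3066  0.012 ]
0.5 [[437.0, 267.0], [446.0, 262.0], [454.0, 278.0], [445.0, 282.0]] [[0.571, -0.231], [0.583, -0.255], [0.544, -0.274], [0.532, -0.249]] [ 0.5575 -0.2525  0.024 ]
0.45 [[425.0, 290.0], [425.0, 281.0], [447.0, 281.0], [447.0, 290.0]] [[0.511, -0.198], [0.534, -0.199], [0.535, -0.256], [0.512, -0.255]] [ 0.5229 -0.2269  0.024 ]
```

View pics/s5.png

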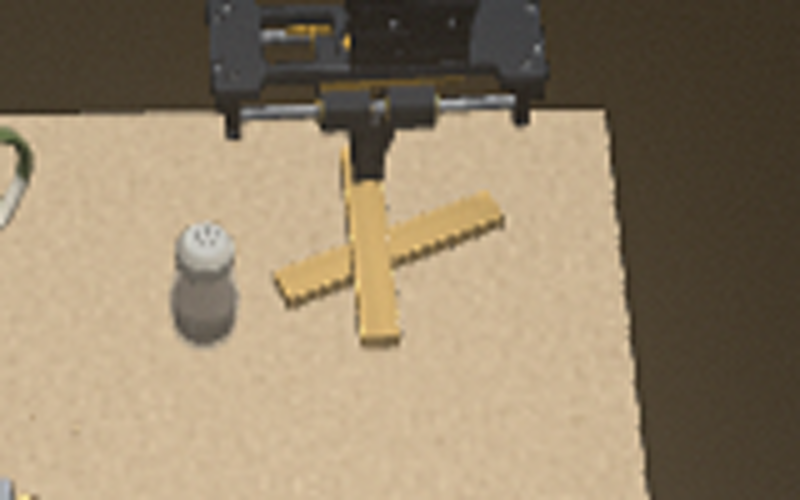

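Run:
```python
from h import *
C=cam('scene');_,K,R,t=C
for z in(.0,.0153,.024,.034,.044):
    q=K@(R@np.array([.5303,-.3019,z])+t);q=q[:2]/q[2];print(z,q,(q-[270,100])*5)
for n,X in(('slatend-',(.532,-.3465,.024)),('slatend+',(.525,-.1965,.024)),('aend',(.582,-.2465,.012))):
    q=K@(R@np.array(X)+t);q=q[:2]/q[2];print(n,(q-[270,100])*5)
```

```text
0.0 [342.36489996 145.0959218 ] [361.8244998  225.47960899]
0.0153 [342.59712535 141.8605791 ] [362.98562673 209.30289548]
0.024 [342.73096785 139.99589765] [363.65483925 199.97948823]
0.034 [342.88644646 137.82978391] [364.43223232 189.14891953]
0.044 [343.04370425 135.63888283] [365.21852127 178.19441417]
slatend- [358.33680214 145.00541113]
slatend+ [378.99802447 336.33953262]
aend [281.3810092  283.91204717]
```

```bash
python3 -m jog '[{"dx":0,"dy":0,"dz":0,"turn":0,"hand":0.35},{"dx":0,"dy":0,"dz":0,"turn":0,"hand":0.35},{"dx":0,"dy":0,"dz":0,"turn":0,"hand":0.35},{"dx":0,"dy":0,"dz":0,"turn":0,"hand":0.35},{"dx":0,"dy":0,"dz":0,"turn":0,"hand":0.35}]' 20
python3 -m jog '[{"dx":0,"dy":0,"dz":0,"turn":0,"hand":0.35},{"dx":0,"dy":0,"dz":0,"turn":0,"hand":0.35},{"dx":0,"dy":0,"dz":0,"turn":0,"hand":0.35},{"dx":0,"dy":0,"dz":0,"turn":0,"hand":0.35},{"dx":0,"dy":0,"dz":0,"turn":0,"hand":0.35}]' 20
python3 -m jog '[{"dx":0,"dy":0,"dz":-0.1,"turn":0,"hand":0.35},{"dx":0,"dy":0,"dz":-0.2,"turn":0,"hand":0.35},{"dx":0,"dy":0,"dz":-0.2,"turn":0,"hand":0.35}]' 20
python3 - <<'E'
from h import *
C=cam('wrist');c=cam('scene')[0][100:200,270:430]
save(np.hstack([cv2.resize(C[0],(400,300)),cv2.resize(c,(400,300),interpolation=cv2.INTER_CUBIC)]),'w6')
E
```

```text
clock: 9.45
tcp_pos: [0.5304, -0.3019, 0.0153]
tool_rot: [0.69, 0.724, -0.0, -0.0]
ft_force: [-0.8, -0.2, 0.4]
finger_gap: 0.0259
finger_force: 0.0
clock: 9.87
tcp_pos: [0.5303, -0.3019, 0.0154]
tool_rot: [0.69, 0.724, 0.0, -0.0]
ft_force: [-0.2, -0.6, -0.4]
finger_gap: 0.0544
finger_force: 0.0
clock: 10.12
tcp_pos: [0.5297, -0.3014, 0.0063]
tool_rot: [0.69, 0.724, -0.0, -0.001]
ft_force: [-0.4, 0.3, -0.4]
finger_gap: 0.0562
finger_force: 0.0
```

View pics/w6.png

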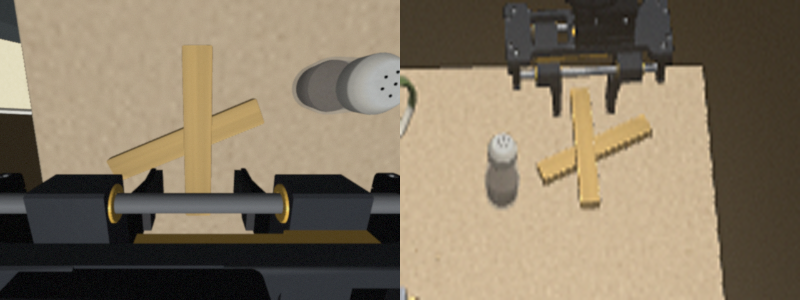

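```bash
python3 -m jog '[{"dx":0,"dy":0,"dz":-0.1,"turn":0,"hand":0.35},{"dx":0,"dy":0,"dz":-0.1,"turn":0,"hand":0.35}]'|grep -E "tcp|ft_f"
python3 -m jog '[{"dx":0,"dy":0,"dz":-0.1,"turn":0,"hand":0.35},{"dx":0,"dy":0,"dz":-0.1,"turn":0,"hand":0.35}]'|grep -E "tcp|ft_f"
```

```text
tcp_pos: [0.5301, -0.3017, 0.0028]
ft_force: [0.2, -0.1, -0.6]
tcp_pos: [0.53, -0.3016, -0.0013]
ft_force: [-0.4, -0.0, -0.2]
```

```bash
python3 -m jog '[{"dx":0,"dy":0,"dz":-0.1,"turn":0,"hand":0.35},{"dx":0,"dy":0,"dz":-0.1,"turn":0,"hand":0.35}]'|grep -E "tcp|ft_f"
python3 -m jog '[{"dx":0,"dy":0,"dz":-0.1,"turn":0,"hand":0.35},{"dx":0,"dy":0,"dz":-0.1,"turn":0,"hand":0.35}]'|grep -E "tcp|ft_f"
python3 - <<'E'
from h import *
C=cam('wrist');c=cam('scene')[0][120:170,310:390]
save(np.hstack([cv2.resize(C[0],(400,300)),cv2.resize(c,(400,250),interpolation=cv2.INTER_CUBIC)[:300] if 0 else cv2.resize(c,(400,300),interpolation=cv2.INTER_CUBIC)]),'w7')
E
```

```text
tcp_pos: [0.53, -0.3016, -0.0053]
ft_force: [0.7, -0.3, -0.0]
tcp_pos: [0.53, -0.3016, -0.0093]
ft_force: [0.1, -0.5, 0.5]
```

View pics/w7.png

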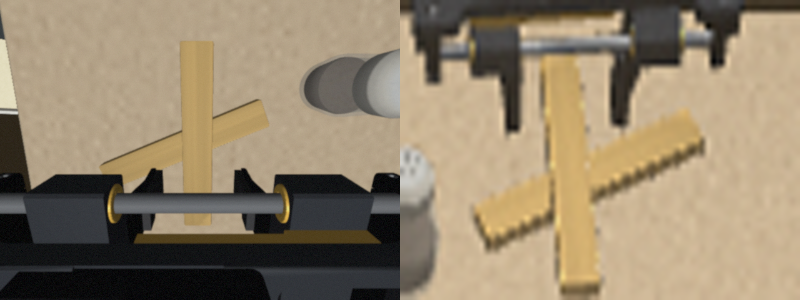

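```bash
python3 -m jog '[{"dx":0,"dy":0,"dz":-0.08,"turn":0,"hand":0.35},{"dx":0,"dy":0,"dz":-0.08,"turn":0,"hand":0.6},{"dx":0,"dy":0,"dz":-0.08,"turn":0,"hand":1},{"dx":0,"dy":0,"dz":-0.08,"turn":0,"hand":1},{"dx":0,"dy":0,"dz":-0.08,"turn":0,"hand":1}]' 20
python3 -m jog '[{"dx":0,"dy":0,"dz":0,"turn":0,"hand":1},{"dx":0,"dy":0,"dz":0,"turn":0,"hand":1},{"dx":0,"dy":0,"dz":0,"turn":0,"hand":1},{"dx":0,"dy":0,"dz":0,"turn":0,"hand":1},{"dx":0,"dy":0,"dz":0,"turn":0,"hand":1}]' 20
```

```text
clock: 11.4
tcp_pos: [0.5304, -0.3019, -0.0118]
tool_rot: [0.69, 0.724, 0.0, 0.0]
ft_force: [-0.1, 0.0, 0.6]
finger_gap: 0.0373
finger_force: 0.0
clock: 11.82
tcp_pos: [0.5304, -0.3019, -0.0118]
tool_rot: [0.69, 0.724, 0.0, 0.0]
ft_force: [-0.6, -0.5, 0.1]
finger_gap: 0.0053
finger_force: 0.0
```

```bash
python3 -m jog '[{"dx":0,"dy":0,"dz":0,"turn":0,"hand":0.4},{"dx":0,"dy":0,"dz":0,"turn":0,"hand":0.4},{"dx":0,"dy":0,"dz":0,"turn":0,"hand":0.4},{"dx":0,"dy":0,"dz":0,"turn":0,"hand":0.4},{"dx":0,"dy":0,"dz":0,"turn":0,"hand":0.4}]' 20|tail -2
python3 -m jog '[{"dx":0,"dy":0,"dz":0,"turn":0,"hand":0.4},{"dx":0,"dy":0,"dz":0,"turn":0,"hand":0.4},{"dx":0,"dy":0,"dz":0,"turn":0,"hand":0.4},{"dx":0,"dy":0,"dz":-0.1,"turn":0,"hand":0.4},{"dx":0,"dy":0,"dz":-0.1,"turn":0,"hand":0.4}]' 20
python3 -m jog '[{"dx":0,"dy":0,"dz":-0.1,"turn":0,"hand":0.4},{"dx":0,"dy":0,"dz":-0.1,"turn":0,"hand":0.4}]'|grep -E "tcp|ft_f"
python3 -m jog '[{"dx":0,"dy":0,"dz":-0.04,"turn":0,"hand":0.4},{"dx":0,"dy":0,"dz":-0.04,"turn":0,"hand":0.4}]'|grep -E "tcp|ft_f"
python3 - <<'E'
from h import *
np.set_printoptions(precision=4,suppress=True)
# where do the fingertips really sit? dark finger edges in the wrist image
C=cam('wrist');g=cv2.cvtColor(C[0],cv2.COLOR_RGB2GRAY);print(arm.get_state()['finger_gap'])
for r in(266,270,274,277):
    m=g[r]<60;e=np.flatnonzero(np.diff(m.astype(int)));print(r,e)
E
```

```text
finger_gap: 0.0311
finger_force: 0.0
clock: 12.65
tcp_pos: [0.53, -0.3017, -0.0165]
tool_rot: [0.69, 0.724, -0.0, -0.0]
ft_force: [-1.0, -0.3, 0.7]
finger_gap: 0.0514
finger_force: 0.0
tcp_pos: [0.53, -0.3016, -0.0206]
ft_force: [-0.2, 0.2, 0.7]
tcp_pos: [0.5302, -0.3018, -0.0218]
ft_force: [0.4, -0.3, 0.9]
0.0519634043444268
266 [23]
270 [ 24 246 253 381 387]
274 [ 25 244 263 370 390]
277 [ 30 242 263 370 391 604 629]
```

```bash
python3 -m jog '[{"dx":0,"dy":0,"dz":-0.02,"turn":0,"hand":0.6},{"dx":0,"dy":0,"dz":-0.04,"turn":0,"hand":1},{"dx":0,"dy":0,"dz":-0.04,"turn":0,"hand":1},{"dx":0,"dy":0,"dz":-0.04,"turn":0,"hand":1},{"dx":0,"dy":0,"dz":-0.04,"turn":0,"hand":1}]' 20
python3 -m jog '[{"dx":0,"dy":0,"dz":0,"turn":0,"hand":1},{"dx":0,"dy":0,"dz":0,"turn":0,"hand":1},{"dx":0,"dy":0,"dz":0,"turn":0,"hand":1},{"dx":0,"dy":0,"dz":0,"turn":0,"hand":1},{"dx":0,"dy":0,"dz":0,"turn":0,"hand":1}]' 20
```

```text
clock: 13.45
tcp_pos: [0.5304, -0.3019, -0.023]
tool_rot: [0.69, 0.724, -0.0, 0.0]
ft_force: [0.3, 1.2, -0.6]
finger_gap: 0.0267
finger_force: 0.0
clock: 13.87
tcp_pos: [0.5304, -0.3019, -0.023]
tool_rot: [0.69, 0.724, -0.0, -0.0]
ft_force: [-0.1, 0.3, -0.2]
finger_gap: 0.0238
finger_force: 19.9
```

```bash
python3 -m jog '[{"dx":0,"dy":0,"dz":0.3,"turn":0,"hand":1},{"dx":0,"dy":0,"dz":0.9,"turn":0,"hand":1},{"dx":0,"dy":0,"dz":1.8,"turn":0,"hand":1},{"dx":0,"dy":0,"dz":2.7,"turn":0,"hand":1},{"dx":0,"dy":0,"dz":3.5,"turn":0,"hand":1}]' 20
python3 - <<'E'
from h import *
np.set_printoptions(precision=4,suppress=True)
for n in('top','scene'):
  C=cam(n)
  for k in('low_front','low_rear'):
    for d in arm.silhouettes(k,n)[:2]:
      m=d['mask'].astype(np.uint8);pts=cv2.findNonZero(m)[:,0].astype(float)
      w=np.array([at(p,C,.038)[:2] for p in pts]);c=w.mean(0);u=np.linalg.svd(w-c)[2][0]
      print(n,k,round(d['conf'],2),len(w),c,np.degrees(np.arctan(-u[0]/u[1])),np.ptp((w-c)@u))
C=cam('wrist')
for d in arm.silhouettes('slat_b','wrist')[:2]:
    q=cv2.boxPoints(cv2.minAreaRect(cv2.findNonZero(d['mask'].astype(np.uint8))));print(round(d['conf'],2),q.round().tolist())
E
```

```text
clock: 14.28
tcp_pos: [0.5305, -0.3019, 0.1196]
tool_rot: [0.69, 0.724, 0.0, 0.001]
ft_force: [0.6, -0.9, -0.8]
finger_gap: 0.0236
finger_force: 19.9
top low_front 0.95 566 [0.5707 0.495 ] 22.586938494625542 0.14750795440865128
top low_front 0.57 556 [0.5442 0.0743] 8.55538254835855 0.14926187747273523
top low_rear 0.93 521 [0.6348 0.0841] 8.68073545488865 0.14727990892720616
scene low_front 0.87 485 [0.5494 0.0776] 8.545518323566883 0.15500077987814972
scene low_front 0.69 756 [0.58  0.515] 22.23055661621994 0.14850491071834898
scene low_rear 0.78 513 [0.6409 0.091 ] 7.432096670218446 0.15505144956024247
0.59 [[220.0, 215.0], [377.0, 149.0], [388.0, 176.0], [231.0, 242.0]]
```

```bash
python3 -m jog '[{"dx":0,"dy":0.7,"dz":0,"turn":-0.94,"hand":1},{"dx":0,"dy":1.4,"dz":0,"turn":-1.88,"hand":1},{"dx":0,"dy":2.1,"dz":0,"turn":-2.82,"hand":1},{"dx":0,"dy":2.8,"dz":0,"turn":-3.76,"hand":1},{"dx":0,"dy":3.5,"dz":0,"turn":-4.7,"hand":1}]'|grep -E "tcp|rot|gap"
python3 -m jog '[{"dx":0,"dy":0.7,"dz":0,"turn":-0.94,"hand":1},{"dx":0,"dy":1.4,"dz":0,"turn":-1.88,"hand":1},{"dx":0,"dy":2.1,"dz":0,"turn":-2.82,"hand":1},{"dx":0,"dy":2.8,"dz":0,"turn":-3.76,"hand":1},{"dx":0,"dy":3.5,"dz":0,"turn":-4.7,"hand":1}]'|grep -E "tcp|rot|gap"
python3 -m jog '[{"dx":0,"dy":0.7,"dz":0,"turn":-0.94,"hand":1},{"dx":0,"dy":1.4,"dz":0,"turn":-1.88,"hand":1},{"dx":0.2,"dy":2.1,"dz":0,"turn":-2.82,"hand":1},{"dx":0.4,"dy":2.8,"dz":0,"turn":-3.76,"hand":1},{"dx":0.65,"dy":3.55,"dz":0,"turn":-4.7,"hand":1}]'|grep -E "tcp|rot|gap"
python3 -m jog '[{"dx":0,"dy":0,"dz":0,"turn":0,"hand":1},{"dx":0,"dy":0,"dz":0,"turn":0,"hand":1}]'
python3 - <<'E'
from h import *
s=arm.get_state();print(s['tcp_pos'],s['joints'],np.degrees(s['joints'][0]-s['joints'][5]))
C=cam('top')
for d in arm.silhouettes('slat_a','top')[:5]:
      m=d['mask'].astype(np.uint8);pts=cv2.findNonZero(m)[:,0].astype(float)
      w=np.array([at(p,C,.15)[:2] for p in pts]);c=w.mean(0);u=np.linalg.svd(w-c)[2][0]
      print(round(d['conf'],2),len(w),c,np.degrees(np.arctan(u[1]/u[0])),np.ptp((w-c)@u))
E
```

```text
tcp_pos: [0.5292, -0.1603, 0.1154]
tool_rot: [0.847, 0.531, -0.001, -0.002]
finger_gap: 0.0239
tcp_pos: [0.5292, -0.0204, 0.1155]
tool_rot: [0.951, 0.309, -0.001, -0.001]
finger_gap: 0.0235
tcp_pos: [0.555, 0.1213, 0.1154]
tool_rot: [0.998, 0.068, -0.002, 0.0]
finger_gap: 0.0237
clock: 16.1
tcp_pos: [0.5556, 0.1215, 0.1155]
tool_rot: [0.997, 0.073, -0.001, 0.0]
ft_force: [0.4, -0.1, -0.5]
finger_gap: 0.0236
finger_force: 19.9
[0.55561427 0.12148397 0.1155231 ] [ 1.89636348e-02  5.41426389e-01  1.63938184e+00 -2.60439322e-04
  9.63399145e-01  1.44436627e+00] -81.66955506542563
0.67 88 [0.51759843 0.11435946] 85.48724471952531 0.023733839931439966
0.63 590 [ 0.50249785 -0.23527592] 25.753702359574614 0.13210343446018513
```

```bash
python3 -m jog '[{"dx":0,"dy":0,"dz":-0.8,"turn":0,"hand":1},{"dx":0,"dy":0,"dz":-1.6,"turn":0,"hand":1},{"dx":0,"dy":0,"dz":-2.2,"turn":0,"hand":1},{"dx":0,"dy":0,"dz":-2.6,"turn":0,"hand":1},{"dx":0,"dy":0,"dz":-2.6,"turn":0,"hand":1}]'|grep -E "tcp|ft_f|gap"
python3 -m jog '[{"dx":0,"dy":0,"dz":-0.1,"turn":0,"hand":1},{"dx":0,"dy":0,"dz":-0.1,"turn":0,"hand":1}]'|grep -E "tcp|ft_f|gap"
python3 -m jog '[{"dx":0,"dy":0,"dz":-0.05,"turn":0,"hand":1},{"dx":0,"dy":0,"dz":-0.05,"turn":0,"hand":1}]'|grep -E "tcp|ft_f|gap"
```

```text
tcp_pos: [0.5526, 0.1184, 0.0092]
ft_force: [-0.1, -1.4, -0.3]
finger_gap: 0.0235
tcp_pos: [0.5566, 0.1192, 0.0091]
ft_force: [0.0, 0.5, -0.9]
finger_gap: 0.0239
tcp_pos: [0.5572, 0.1199, 0.0079]
ft_force: [0.5, -0.6, 0.0]
finger_gap: 0.0237
```

```bash
python3 -m jog '[{"dx":0,"dy":0,"dz":-0.05,"turn":0,"hand":1},{"dx":0,"dy":0,"dz":-0.05,"turn":0,"hand":1}]'|grep -E "tcp|ft_f|gap"
python3 -m jog '[{"dx":0,"dy":0,"dz":-0.05,"turn":0,"hand":1},{"dx":0,"dy":0,"dz":-0.05,"turn":0,"hand":1}]'|grep -E "tcp|ft_f|gap"
```

```text
tcp_pos: [0.5567, 0.1201, 0.0055]
ft_force: [-0.8, -0.7, 0.4]
finger_gap: 0.0236
tcp_pos: [0.5565, 0.1202, 0.003]
ft_force: [0.6, -0.0, 0.8]
finger_gap: 0.0237
```

```bash
python3 -m jog '[{"dx":0,"dy":0,"dz":-0.04,"turn":0,"hand":1},{"dx":0,"dy":0,"dz":-0.04,"turn":0,"hand":1}]'|grep -E "tcp|ft_f|gap"
python3 - <<'E'
from h import *
np.set_printoptions(precision=4,suppress=True)
s=arm.get_state();print(s['tcp_pos'],np.degrees(s['joints'][0]-s['joints'][5]))
for n in('top','scene'):
  C=cam(n)
  for k in('low_front','low_rear'):
    for d in arm.silhouettes(k,n)[:3]:
      p=np.array(d['location'])*[640,480];print(n,k,round(d['conf'],2),d['mask'].sum(),at(p,C,.038)[:2])
E
```

```text
tcp_pos: [0.5565, 0.1202, 0.0028]
ft_force: [-2.6, 0.1, 9.6]
finger_gap: 0.0239
[0.5565 0.1202 0.0028] -81.86575756296257
top low_front 0.8 574 [0.5717 0.4992]
top low_front 0.52 30 [ 0.5627 -0.001 ]
top low_rear 0.66 119 [0.6449 0.0321]
top low_rear 0.22 7861 [0.6418 0.2359]
scene low_front 0.83 809 [0.5815 0.5112]
scene low_rear 0.7 330 [0.6395 0.0736]
```

```bash
python3 -m jog '[{"dx":0,"dy":0,"dz":0.04,"turn":0,"hand":1},{"dx":0,"dy":0,"dz":0.04,"turn":0,"hand":0.35},{"dx":0,"dy":0,"dz":0.04,"turn":0,"hand":0.35},{"dx":0,"dy":0,"dz":0.04,"turn":0,"hand":0.35},{"dx":0,"dy":0,"dz":0.04,"turn":0,"hand":0.35}]'|grep -E "tcp|ft_f|gap"
python3 -m jog '[{"dx":0,"dy":0,"dz":0.04,"turn":0,"hand":0.35},{"dx":0,"dy":0,"dz":0.04,"turn":0,"hand":0.35},{"dx":0,"dy":0,"dz":0.2,"turn":0,"hand":0.35},{"dx":0,"dy":0,"dz":1,"turn":0,"hand":0.35},{"dx":0,"dy":0,"dz":2,"turn":0,"hand":0.35}]'|grep -E "tcp|ft_f|gap"
python3 -m jog '[{"dx":-0.4,"dy":-0.8,"dz":0.3,"turn":0,"hand":0.3},{"dx":-0.8,"dy":-1.6,"dz":0.6,"turn":0,"hand":0.3},{"dx":-1,"dy":-2.4,"dz":0.9,"turn":0,"hand":0.3},{"dx":-1.1,"dy":-3.3,"dz":1.2,"turn":0,"hand":0.3},{"dx":-1.1,"dy":-4.2,"dz":1.2,"turn":0,"hand":0.3}]'
python3 - <<'E'
from h import *
np.set_printoptions(precision=4,suppress=True)
for n in('top','scene'):
  C=cam(n)
  for k,z in(('slat_a',.05),('low_front',.038),('low_rear',.038)):
   for d in arm.silhouettes(k,n)[:4]:
      m=d['mask'].astype(np.uint8);pts=cv2.findNonZero(m)[:,0].astype(float)
      w=np.array([at(p,C,z)[:2] for p in pts]);c=w.mean(0);u=np.linalg.svd(w-c)[2][0]
      if len(w)>100: print(n,k,round(d['conf'],2),len(w),c,np.degrees(np.arctan2(u[1],u[0])),np.ptp((w-c)@u))
E
```

```text
tcp_pos: [0.5563, 0.1201, 0.0027]
ft_force: [0.2, 0.9, 0.1]
finger_gap: 0.0429
tcp_pos: [0.5535, 0.1199, 0.0813]
ft_force: [0.7, 0.1, -0.7]
finger_gap: 0.0561
clock: 19.0
tcp_pos: [0.5124, -0.0491, 0.1337]
tool_rot: [0.997, 0.071, 0.002, 0.001]
ft_force: [0.6, -0.1, 0.3]
finger_gap: 0.0608
finger_force: 0.0
top slat_a 0.88 456 [ 0.4939 -0.2753] -156.81958114354794 0.12236573297867409
top slat_a 0.82 545 [0.5811 0.123 ] -170.98390035898058 0.14915702157942376
top low_front 0.94 531 [0.5707 0.4961] 112.04815325487081 0.14674659190332448
top low_front 0.68 331 [0.5429 0.084 ] 98.7103991551515 0.1141356494558869
top low_rear 0.78 421 [0.6361 0.0742] -82.16804116310145 0.15005760356616882
scene slat_a 0.65 142 [ 0.5623 -0.2226] 26.65468258041274 0.05535842584992738
scene slat_a 0.59 553 [0.5881 0.1269] 8.541290014787519 0.15039626107431586
scene low_front 0.62 378 [0.5507 0.0692] 98.23822749888792 0.154158865533011
scene low_front 0.62 682 [0.5808 0.5142] 112.52817469208338 0.14570381195666215
scene low_front 0.19 8630 [0.6051 0.1933] 108.30262835397176 0.492618647605635
scene low_rear 0.72 339 [0.6423 0.0781] 97.83310890491428 0.15131686606828768
scene low_rear 0.16 155 [0.5977 0.3191] 11.324089571609708 0.09030097043180917
```

```bash
python3 -m jog '[{"dx":-0.1,"dy":-0.7,"dz":0,"turn":0.4,"hand":0.3},{"dx":-0.2,"dy":-1.5,"dz":0,"turn":0.9,"hand":0.3},{"dx":-0.3,"dy":-2.4,"dz":0,"turn":1.5,"hand":0.3},{"dx":-0.4,"dy":-3.3,"dz":0,"turn":2.2,"hand":0.3},{"dx":-0.5,"dy":-4.2,"dz":0,"turn":2.93,"hand":0.3}]'|grep -E "tcp|ft_f|gap"
python3 -m jog '[{"dx":-0.1,"dy":-0.8,"dz":-0.2,"turn":0,"hand":0.3},{"dx":-0.1,"dy":-1.5,"dz":-0.5,"turn":0,"hand":0.3},{"dx":-0.1,"dy":-1.87,"dz":-0.84,"turn":0,"hand":0.3},{"dx":-0.1,"dy":-1.87,"dz":-0.84,"turn":0,"hand":0.3},{"dx":-0.1,"dy":-1.87,"dz":-0.84,"turn":0,"hand":0.3}]'|grep -E "tcp|ft_f|gap"
python3 - <<'E'
from h import *
np.set_printoptions(precision=4,suppress=True)
s=arm.get_state();print(s['tcp_pos'],np.degrees(s['joints'][0]-s['joints'][5]))
C=cam('wrist');save(C[0],'w8')
for d in arm.silhouettes('slat_a','wrist')[:3]:
    q=cv2.boxPoints(cv2.minAreaRect(cv2.findNonZero(d['mask'].astype(np.uint8))));w=np.array([at(x,C,.012)[:2] for x in q])
    print(round(d['conf'],2),q.round().tolist(),w.round(4).tolist(),w.mean(0))
for d in arm.spot_point('slat_a','wrist')[:2]:print(d['conf'],at(np.array(d['location'])*[640,480],C,0))
E
```

```text
tcp_pos: [0.4924, -0.2157, 0.1307]
ft_force: [0.6, 0.2, 0.3]
finger_gap: 0.0607
tcp_pos: [0.488, -0.2895, 0.0963]
ft_force: [0.1, 0.9, 0.6]
finger_gap: 0.0605
[ 0.488  -0.2895  0.0963] -64.29731008977994
0.75 [[306.0, 96.0], [337.0, 96.0], [337.0, 278.0], [306.0, 278.0]] [[0.576, -0.2357], [0.5861, -0.2568], [0.4534, -0.3232], [0.4417, -0.2989]] [ 0.5143 -0.2787]
0.67 [ 0.5145 -0.2799  0.    ]
```

```bash
python3 -m jog '[{"dx":0,"dy":0,"dz":-0.8,"turn":0,"hand":0.35},{"dx":0,"dy":0,"dz":-1.6,"turn":0,"hand":0.4},{"dx":0,"dy":0,"dz":-2.3,"turn":0,"hand":0.4},{"dx":0,"dy":0,"dz":-2.8,"turn":0,"hand":0.45},{"dx":0,"dy":0,"dz":-3.0,"turn":0,"hand":0.45}]'|grep -E "tcp|ft_f|gap"
python3 -m jog '[{"dx":0,"dy":0,"dz":-0.1,"turn":0,"hand":0.45},{"dx":0,"dy":0,"dz":-0.18,"turn":0,"hand":0.45},{"dx":0,"dy":0,"dz":-0.18,"turn":0,"hand":0.45}]'|grep -E "tcp|ft_f|gap"
```

```text
tcp_pos: [0.4874, -0.288, -0.0246]
ft_force: [-0.8, -0.0, -0.3]
finger_gap: 0.0495
tcp_pos: [0.4892, -0.2907, -0.0291]
ft_force: [0.2, 0.2, 0.4]
finger_gap: 0.0484
```

```bash
python3 -m jog '[{"dx":0,"dy":0,"dz":-0.07,"turn":0,"hand":0.6},{"dx":0,"dy":0,"dz":-0.07,"turn":0,"hand":1},{"dx":0,"dy":0,"dz":-0.07,"turn":0,"hand":1},{"dx":0,"dy":0,"dz":-0.07,"turn":0,"hand":1},{"dx":0,"dy":0,"dz":-0.07,"turn":0,"hand":1}]' 20|grep -E "tcp|ft_f|gap|finger"
python3 -m jog '[{"dx":0,"dy":0,"dz":0,"turn":0,"hand":1},{"dx":0,"dy":0,"dz":0,"turn":0,"hand":1},{"dx":0,"dy":0,"dz":0,"turn":0,"hand":1}]' 20|grep -E "tcp|ft_f|gap|finger"
```

```text
tcp_pos: [0.4886, -0.291, -0.0322]
ft_force: [0.1, 0.2, 2.5]
finger_gap: 0.0235
finger_force: 20.0
tcp_pos: [0.4886, -0.291, -0.0322]
ft_force: [-1.1, 0.1, 3.5]
finger_gap: 0.0233
finger_force: 20.0
```

```bash
python3 -m jog '[{"dx":0,"dy":0,"dz":0.3,"turn":0,"hand":1},{"dx":0,"dy":0,"dz":1,"turn":0,"hand":1},{"dx":0,"dy":0,"dz":1.9,"turn":0,"hand":1},{"dx":0,"dy":0,"dz":2.8,"turn":0,"hand":1},{"dx":0,"dy":0,"dz":3.7,"turn":0,"hand":1}]'|grep -E "tcp|ft_f|gap"
python3 -m jog '[{"dx":0.1,"dy":0.8,"dz":0,"turn":-0.5,"hand":1},{"dx":0.3,"dy":1.6,"dz":0,"turn":-1.1,"hand":1},{"dx":0.5,"dy":2.4,"dz":0,"turn":-1.7,"hand":1},{"dx":0.7,"dy":3.2,"dz":0,"turn":-2.3,"hand":1},{"dx":1,"dy":4,"dz":0,"turn":-2.93,"hand":1}]'|grep -E "tcp|ft_f|gap"
python3 -m jog '[{"dx":0.2,"dy":0.8,"dz":0,"turn":0,"hand":1},{"dx":0.4,"dy":1.6,"dz":0,"turn":0,"hand":1},{"dx":0.6,"dy":2.4,"dz":0,"turn":0,"hand":1},{"dx":0.8,"dy":3.2,"dz":0,"turn":0,"hand":1},{"dx":1.1,"dy":4.1,"dz":0,"turn":0,"hand":1}]'|grep -E "tcp|ft_f|gap"
python3 -m jog '[{"dx":0,"dy":0,"dz":0,"turn":0,"hand":1},{"dx":0,"dy":0,"dz":0,"turn":0,"hand":1}]'
python3 - <<'E'
from h import *
s=arm.get_state();print(s['tcp_pos'],np.degrees(s['joints'][0]-s['joints'][5]))
E
```

```text
tcp_pos: [0.4877, -0.2901, 0.117]
ft_force: [0.5, -1.2, -1.2]
finger_gap: 0.0233
tcp_pos: [0.5273, -0.1289, 0.1159]
ft_force: [0.4, -0.1, -0.3]
finger_gap: 0.0236
tcp_pos: [0.5713, 0.0346, 0.1157]
ft_force: [0.4, -0.1, -0.1]
finger_gap: 0.0234
clock: 23.13
tcp_pos: [0.5722, 0.0354, 0.1156]
tool_rot: [0.997, 0.073, -0.0, 0.0]
ft_force: [-0.3, -1.4, -0.1]
finger_gap: 0.0235
finger_force: 20.0
[0.57224544 0.03539795 0.11561962] -81.6570829928921
```

```bash
python3 -m jog '[{"dx":0.02,"dy":-0.07,"dz":-0.8,"turn":0,"hand":1},{"dx":0.02,"dy":-0.07,"dz":-1.6,"turn":0,"hand":1},{"dx":0.02,"dy":-0.07,"dz":-2.2,"turn":0,"hand":1},{"dx":0.02,"dy":-0.07,"dz":-2.6,"turn":0,"hand":1},{"dx":0.02,"dy":-0.07,"dz":-2.6,"turn":0,"hand":1}]'|grep -E "tcp|ft_f|gap"
python3 -m jog '[{"dx":0,"dy":0,"dz":0,"turn":0,"hand":1},{"dx":0,"dy":0,"dz":-0.05,"turn":0,"hand":1},{"dx":0,"dy":0,"dz":-0.05,"turn":0,"hand":1}]'|grep -E "tcp|ft_f|gap"
python3 -m jog '[{"dx":0,"dy":0,"dz":-0.04,"turn":0,"hand":1},{"dx":0,"dy":0,"dz":-0.04,"turn":0,"hand":1}]'|grep -E "tcp|ft_f|gap"
```

```text
tcp_pos: [0.5695, 0.0294, 0.0081]
ft_force: [-0.3, 0.6, -0.6]
finger_gap: 0.0237
tcp_pos: [0.5742, 0.0298, 0.0106]
ft_force: [0.4, 0.3, 0.3]
finger_gap: 0.0235
tcp_pos: [0.5738, 0.0303, 0.0087]
ft_force: [-0.5, 0.4, -0.6]
finger_gap: 0.0234
```

```bash
python3 -m jog '[{"dx":-0.05,"dy":0.05,"dz":-0.04,"turn":0,"hand":1},{"dx":-0.05,"dy":0.05,"dz":-0.04,"turn":0,"hand":1}]'|grep -E "tcp|ft_f|gap"
python3 -m jog '[{"dx":0,"dy":0,"dz":-0.04,"turn":0,"hand":1},{"dx":0,"dy":0,"dz":-0.04,"turn":0,"hand":1}]'|grep -E "tcp|ft_f|gap"
```

```text
tcp_pos: [0.5706, 0.0329, 0.0063]
ft_force: [0.1, -0.2, -0.5]
finger_gap: 0.0235
tcp_pos: [0.5708, 0.0329, 0.0058]
ft_force: [-1.7, 0.7, 8.7]
finger_gap: 0.0236
```

```bash
python3 -m jog '[{"dx":0,"dy":0,"dz":0.05,"turn":0,"hand":1},{"dx":0,"dy":0,"dz":0.05,"turn":0,"hand":0.35},{"dx":0,"dy":0,"dz":0.05,"turn":0,"hand":0.35},{"dx":0,"dy":0,"dz":0.05,"turn":0,"hand":0.35},{"dx":0,"dy":0,"dz":0.05,"turn":0,"hand":0.35}]'|grep -E "tcp|ft_f|gap"
python3 -m jog '[{"dx":0,"dy":0,"dz":0.05,"turn":0,"hand":0.35},{"dx":0,"dy":0,"dz":0.05,"turn":0,"hand":0.35},{"dx":0,"dy":0,"dz":0.2,"turn":0,"hand":0.35},{"dx":0,"dy":0,"dz":1,"turn":0,"hand":0.35},{"dx":0,"dy":0,"dz":2,"turn":0,"hand":0.35}]'|grep -E "tcp|ft_f|gap"
python3 -m jog '[{"dx":-0.8,"dy":0,"dz":0.3,"turn":0,"hand":0.3},{"dx":-1.6,"dy":0,"dz":0.6,"turn":0,"hand":0.3},{"dx":-2.4,"dy":0,"dz":0.9,"turn":0,"hand":0.3},{"dx":-3.2,"dy":0,"dz":1.2,"turn":0,"hand":0.3},{"dx":-3.6,"dy":0,"dz":1.5,"turn":0,"hand":0.3}]'
python3 - <<'E'
from h import *
np.set_printoptions(precision=4,suppress=True)
for n in('top','scene'):
  C=cam(n)
  for k,z in(('slat_a',.05),('low_front',.038),('low_rear',.038)):
   for d in arm.silhouettes(k,n)[:4]:
      m=d['mask'].astype(np.uint8);pts=cv2.findNonZero(m)[:,0].astype(float)
      w=np.array([at(p,C,z)[:2] for p in pts]);c=w.mean(0);u=np.linalg.svd(w-c)[2][0]
      if len(w)>100: print(n,k,round(d['conf'],2),len(w),c,np.degrees(np.arctan2(u[1],u[0])),np.ptp((w-c)@u))
print(arm.get_state()['joints'])
E
```

```text
tcp_pos: [0.5711, 0.0325, 0.0063]
ft_force: [-0.1, -0.6, -0.5]
finger_gap: 0.0425
tcp_pos: [0.5683, 0.0328, 0.0848]
ft_force: [0.9, 0.2, 0.5]
finger_gap: 0.0562
clock: 25.55
tcp_pos: [0.4217, 0.0333, 0.1469]
tool_rot: [0.997, 0.071, -0.003, -0.001]
ft_force: [-0.7, -0.0, 0.8]
finger_gap: 0.0609
finger_force: 0.0
top slat_a 0.89 567 [0.5849 0.1238] -170.51921498332075 0.14776559855952887
top slat_a 0.77 540 [0.5964 0.0349] -172.3661680376002 0.15134143272271405
top low_front 0.94 372 [0.5446 0.0728] 98.65837527641854 0.14781319863524028
top low_front 0.65 481 [0.5699 0.4951] 112.28516863871823 0.14355855380432747
top low_rear 0.54 382 [0.6347 0.0879] 99.00131932547392 0.1505472973206267
scene slat_a 0.86 584 [0.584  0.1272] 9.758702042351604 0.14956784364622083
scene slat_a 0.77 498 [0.6026 0.0394] 7.645021366754199 0.1477860916729119
scene slat_a 0.45 202 [0.5494 0.0944] 98.56112389976228 0.14738754001062226
scene low_front 0.81 731 [0.5806 0.5146] 112.33415938467408 0.1478567547280481
scene low_front 0.54 304 [0.5482 0.0855] 98.47080312446823 0.15576151533808394
scene low_front 0.41 280 [ 0.6294 -0.2257] 89.6104995217739 0.0909529656918446
scene low_rear 0.8 267 [0.6398 0.097 ] 98.22791665086153 0.15296105052782713
[-0.1861  0.3282  1.9445  0.      0.8686  1.2433]
```

```bash
for i in 1 2 3; do echo; done; python3 -m jog '[{"dx":0,"dy":0.4,"dz":1,"turn":0,"hand":0.6},{"dx":0,"dy":0.8,"dz":2,"turn":0,"hand":0.8},{"dx":0,"dy":1.2,"dz":3,"turn":0,"hand":1},{"dx":0,"dy":1.6,"dz":4,"turn":0,"hand":1},{"dx":0,"dy":2,"dz":4.8,"turn":0,"hand":1}]'|grep -E "tcp|rot|clock"
python3 -m jog '[{"dx":0,"dy":0,"dz":1,"turn":0,"hand":1},{"dx":0,"dy":0,"dz":2,"turn":0,"hand":1},{"dx":0,"dy":0,"dz":3,"turn":0,"hand":1},{"dx":0,"dy":0,"dz":4,"turn":0,"hand":1},{"dx":0,"dy":0,"dz":5,"turn":0,"hand":1}]'|grep -E "tcp|rot|clock"
python3 -c "
from h import *
print(arm.get_state()['joints'])"
```

```text
clock: 26.37
tcp_pos: [0.4276, 0.113, 0.3403]
tool_rot: [0.998, 0.07, -0.0, 0.0]
clock: 26.78
tcp_pos: [0.4274, 0.1127, 0.5401]
tool_rot: [0.997, 0.071, -0.0, -0.0]
[3.98746009e-03 3.52542542e-02 1.19577478e+00 3.70982173e-05
 1.91106090e+00 1.43289920e+00]
```

```bash
python3 -m jog '[{"dx":0,"dy":0,"dz":1,"turn":0,"hand":1},{"dx":0,"dy":0,"dz":2,"turn":0,"hand":1},{"dx":0,"dy":0,"dz":3,"turn":0,"hand":1},{"dx":0,"dy":0,"dz":4,"turn":0,"hand":1},{"dx":0,"dy":0,"dz":5,"turn":0,"hand":1}]'|grep -E "tcp|rot|clock"
python3 -c "
from h import *
print(arm.get_state()['joints'])"
python3 -m jog '[{"dx":0,"dy":0,"dz":1,"turn":0,"hand":1},{"dx":0,"dy":0,"dz":2,"turn":0,"hand":1},{"dx":0,"dy":0,"dz":3,"turn":0,"hand":1}]'|grep -E "tcp|rot|clock"
python3 -c "
from h import *
print(arm.get_state()['joints'])"
```

```text
clock: 27.2
tcp_pos: [0.4273, 0.1126, 0.74]
tool_rot: [0.997, 0.071, -0.0, -0.0]
[3.75882598e-03 1.54475080e-01 5.35394010e-01 8.36272344e-05
 2.45174499e+00 1.43293593e+00]
clock: 27.45
tcp_pos: [0.4323, 0.1119, 0.7963]
tool_rot: [0.997, 0.071, 0.013, 0.0]
[1.32888284e-03 2.46615507e-01 2.27430174e-01 1.89421041e-03
 2.64254377e+00 1.43240644e+00]
```

```bash
python3 -m jog '[{"dx":-1,"dy":0,"dz":0,"turn":0,"hand":1},{"dx":-2,"dy":0,"dz":0,"turn":0,"hand":1},{"dx":-3,"dy":0,"dz":0,"turn":0,"hand":1}]'|grep -E "tcp|rot|clock"
python3 -c "
from h import *
print(arm.get_state()['joints'])"
python3 -m jog '[{"dx":0,"dy":0,"dz":0,"turn":0,"hand":1},{"dx":0,"dy":0,"dz":0,"turn":0,"hand":1}]'|grep -E "tcp|rot|clock"
python3 -c "
from h import *
print(arm.get_state()['joints'])"
```

```text
clock: 27.7
tcp_pos: [0.3073, 0.1118, 0.8014]
tool_rot: [0.997, 0.071, 0.018, 0.001]
[1.66181361e-03 3.48496965e-03 5.15013360e-01 1.67736084e-03
 2.58765573e+00 1.43264136e+00]
clock: 27.87
tcp_pos: [0.3039, 0.1121, 0.8051]
tool_rot: [0.997, 0.071, 0.023, 0.001]
[ 2.69792648e-03 -3.01168701e-03  5.09446619e-01  1.61455999e-03
  2.58827627e+00  1.43265206e+00]
```

```bash
python3 -m jog '[{"dx":0,"dy":0,"dz":1,"turn":0,"hand":1},{"dx":0,"dy":0,"dz":2,"turn":0,"hand":1},{"dx":0,"dy":0,"dz":3,"turn":0,"hand":1},{"dx":0,"dy":0,"dz":4,"turn":0,"hand":1},{"dx":0,"dy":0,"dz":5,"turn":0,"hand":1}]'|grep -E "tcp|rot|clock"
python3 -c "
from h import *
j=arm.get_state()['joints'];print(j,np.degrees(np.pi-j[1]-j[2]-j[4]))"
```

```text
clock: 28.28
tcp_pos: [0.3098, 0.1107, 0.8274]
tool_rot: [0.997, 0.071, 0.035, 0.002]
[-0.00271487  0.03358961  0.392964    0.00319588  2.64585365  1.42961974] 3.964030723680527
```

```bash
python3 -m jog '[{"dx":1,"dy":0,"dz":0.3,"turn":0,"hand":1},{"dx":2,"dy":0,"dz":0.6,"turn":0,"hand":1},{"dx":3,"dy":0,"dz":1,"turn":0,"hand":1},{"dx":4,"dy":0,"dz":1.4,"turn":0,"hand":1},{"dx":5,"dy":0,"dz":1.8,"turn":0,"hand":1}]'|grep -E "tcp|rot|clock"
python3 -c "
from h import *
j=arm.get_state()['joints'];print(j,np.degrees(np.pi-j[1]-j[2]-j[4]))"
```

```text
clock: 28.7
tcp_pos: [0.4197, 0.0992, 0.8105]
tool_rot: [0.997, 0.071, 0.029, -0.002]
[-0.0362091   0.2169249   0.22173732  0.02001678  2.64592682  1.41112568] 3.2660659258285913
```

```bash
python3 -m jog '[{"dx":-0.35,"dy":0.8,"dz":-0.5,"turn":0,"hand":1},{"dx":-0.7,"dy":1.6,"dz":-1,"turn":0,"hand":1},{"dx":-1.05,"dy":2.4,"dz":-1.5,"turn":0,"hand":1},{"dx":-1.4,"dy":3.2,"dz":-2,"turn":0,"hand":1},{"dx":-1.75,"dy":4,"dz":-2.5,"turn":0,"hand":1}]'|grep -E "tcp|clock"
python3 -m jog '[{"dx":-0.35,"dy":0.8,"dz":-0.5,"turn":0,"hand":1},{"dx":-0.7,"dy":1.6,"dz":-1,"turn":0,"hand":1},{"dx":-1.05,"dy":2.4,"dz":-1.5,"turn":0,"hand":1},{"dx":-1.4,"dy":3.2,"dz":-2,"turn":0,"hand":1},{"dx":-1.75,"dy":4,"dz":-2.5,"turn":0,"hand":1}]'|grep -E "tcp|clock"
python3 -m jog '[{"dx":-0.35,"dy":0.8,"dz":-0.5,"turn":0,"hand":1},{"dx":-0.7,"dy":1.6,"dz":-1,"turn":0,"hand":1},{"dx":-1.05,"dy":2.4,"dz":-1.5,"turn":0,"hand":1},{"dx":-1.4,"dy":3.2,"dz":-2,"turn":0,"hand":1},{"dx":-1.75,"dy":4,"dz":-2.5,"turn":0,"hand":1}]'|grep -E "tcp|clock"
python3 -m jog '[{"dx":0.2,"dy":0.9,"dz":-0.2,"turn":0,"hand":1},{"dx":0.4,"dy":1.8,"dz":-0.4,"turn":0,"hand":1},{"dx":0.6,"dy":2.7,"dz":-0.6,"turn":0,"hand":1},{"dx":0.6,"dy":3.6,"dz":-0.6,"turn":0,"hand":1}]'|grep -E "tcp|clock|rot"
python3 -c "
from h import *
j=arm.get_state()['joints'];print(j,np.degrees(np.pi-j[1]-j[2]-j[4]))"
```

```text
clock: 29.12
tcp_pos: [0.3449, 0.26, 0.7131]
clock: 29.53
tcp_pos: [0.2753, 0.42, 0.6133]
clock: 29.95
tcp_pos: [0.2059, 0.5801, 0.5133]
clock: 30.28
tcp_pos: [0.2321, 0.7236, 0.4878]
tool_rot: [0.997, 0.07, 0.032, 0.0]
[ 1.13943772  0.6250297   0.46311426 -0.06238514  2.0223938   2.54194456] 1.7793146462472635
```

```bash
python3 -m jog '[{"dx":0.1,"dy":0.2,"dz":0,"turn":1,"hand":1},{"dx":0.2,"dy":0.4,"dz":0,"turn":2,"hand":1},{"dx":0.3,"dy":0.6,"dz":0,"turn":3,"hand":1},{"dx":0.4,"dy":0.8,"dz":0,"turn":4,"hand":1},{"dx":0.5,"dy":1,"dz":0,"turn":5,"hand":1}]'|grep -E "tcp|clock|rot"
python3 -m jog '[{"dx":0,"dy":0,"dz":0,"turn":1,"hand":1},{"dx":0,"dy":0,"dz":0,"turn":2,"hand":1},{"dx":0,"dy":0,"dz":0,"turn":3,"hand":1},{"dx":0,"dy":0,"dz":0,"turn":4,"hand":1},{"dx":0,"dy":0,"dz":0,"turn":4.3,"hand":1}]'|grep -E "tcp|clock|rot"
python3 -c "
from h import *
j=arm.get_state()['joints'];print(j,np.degrees(np.pi-j[1]-j[2]-j[4]))"
python3 -m jog '[{"dx":0.42,"dy":0.9,"dz":0,"turn":0,"hand":1},{"dx":0.84,"dy":1.8,"dz":0,"turn":0,"hand":1},{"dx":1.2,"dy":2.7,"dz":0,"turn":0,"hand":1}]'|grep -E "tcp|clock|rot"
python3 -m jog '[{"dx":0.42,"dy":0.9,"dz":0,"turn":0,"hand":1}]'|grep -E "tcp|clock|rot"
python3 -m jog '[{"dx":0.42,"dy":0.9,"dz":0,"turn":0,"hand":1}]'|grep -E "tcp|clock|rot"
python3 -c "
from h import *
j=arm.get_state()['joints'];print(j,np.degrees(np.pi-j[1]-j[2]-j[4]))"
```

```text
clock: 30.7
tcp_pos: [0.2513, 0.7633, 0.4902]
tool_rot: [0.944, 0.329, 0.031, -0.01]
clock: 31.12
tcp_pos: [0.2515, 0.7627, 0.4903]
tool_rot: [0.847, 0.531, 0.028, -0.016]
[ 1.11437261e+00  7.04420379e-01  3.04890708e-01 -1.90393031e-03
  2.06725506e+00  1.56498921e+00] 3.7257441513479033
clock: 31.37
tcp_pos: [0.2756, 0.8034, 0.4549]
tool_rot: [0.848, 0.528, 0.038, -0.024]
clock: 31.45
tcp_pos: [0.2841, 0.8182, 0.4435]
tool_rot: [0.847, 0.529, 0.048, -0.032]
clock: 31.53
tcp_pos: [0.2936, 0.8327, 0.4289]
tool_rot: [0.846, 0.528, 0.056, -0.039]
[1.10246017 0.82671839 0.21822044 0.00892697 1.96012534 1.56111328] 7.822506306557656
```

```bash
python3 -m jog '[{"dx":0.3,"dy":0.65,"dz":0.6,"turn":0,"hand":1}]'|grep -E "tcp|rot"
python3 -m jog '[{"dx":0.3,"dy":0.65,"dz":0.6,"turn":0,"hand":1}]'|grep -E "tcp|rot"
python3 -m jog '[{"dx":0.3,"dy":0.65,"dz":0.6,"turn":0,"hand":1}]'|grep -E "tcp|rot"
python3 -m jog '[{"dx":0.35,"dy":0.8,"dz":0.4,"turn":0,"hand":1}]'|grep -E "tcp|rot"
python3 -m jog '[{"dx":0.35,"dy":0.8,"dz":0.4,"turn":0,"hand":1}]'|grep -E "tcp|rot"
python3 -m jog '[{"dx":0.35,"dy":0.8,"dz":0.4,"turn":0,"hand":1}]'|grep -E "tcp|rot|clock"
python3 -c "
from h import *
j=arm.get_state()['joints'];print(j,np.degrees(np.pi-j[1]-j[2]-j[4]))"
```

```text
tcp_pos: [0.2976, 0.8346, 0.4283]
tool_rot: [0.846, 0.528, 0.06, -0.042]
tcp_pos: [0.3011, 0.8368, 0.442]
tool_rot: [0.845, 0.527, 0.071, -0.051]
tcp_pos: [0.3045, 0.8396, 0.4548]
tool_rot: [0.844, 0.527, 0.083, -0.06]
tcp_pos: [0.3094, 0.847, 0.4583]
tool_rot: [0.842, 0.526, 0.094, -0.068]
tcp_pos: [0.3148, 0.8555, 0.4572]
tool_rot: [0.841, 0.525, 0.104, -0.076]
clock: 32.03
tcp_pos: [0.32, 0.8638, 0.4565]
tool_rot: [0.84, 0.525, 0.113, -0.083]
[1.08395863 0.80580233 0.21801841 0.03084609 1.83814398 1.55042765] 16.021499872316173
```

```bash
python3 -m jog '[{"dx":0.28,"dy":0.67,"dz":0.6,"turn":0,"hand":1}]'|grep -E "rot"
python3 -m jog '[{"dx":0.28,"dy":0.67,"dz":0.6,"turn":0,"hand":1}]'|grep -E "rot"
python3 -m jog '[{"dx":0.28,"dy":0.67,"dz":0.6,"turn":0,"hand":1}]'|grep -E "rot"
python3 -m jog '[{"dx":0.28,"dy":0.67,"dz":0.6,"turn":0,"hand":1}]'|grep -E "rot"
python3 -m jog '[{"dx":0.28,"dy":0.67,"dz":0.6,"turn":0,"hand":1}]'|grep -E "rot"
python3 -m jog '[{"dx":0.28,"dy":0.67,"dz":0.6,"turn":0,"hand":1}]'|grep -E "rot"
python3 -m jog '[{"dx":0.28,"dy":0.67,"dz":0.6,"turn":0,"hand":1}]'|grep -E "rot"
python3 -m jog '[{"dx":0.28,"dy":0.67,"dz":0.6,"turn":0,"hand":1}]'|grep -E "rot"
python3 -m jog '[{"dx":0.28,"dy":0.67,"dz":0.6,"turn":0,"hand":1}]'|grep -E "rot"
python3 -m jog '[{"dx":0.28,"dy":0.67,"dz":0.6,"turn":0,"hand":1}]'|grep -E "tcp|rot|clock"
python3 -c "
from h import *
j=arm.get_state()['joints'];print(j,np.degrees(np.pi-j[1]-j[2]-j[4]))"
```

```text
tool_rot: [0.839, 0.524, 0.12, -0.089]
tool_rot: [0.837, 0.523, 0.131, -0.097]
tool_rot: [0.835, 0.522, 0.14, -0.104]
tool_rot: [0.833, 0.521, 0.149, -0.111]
tool_rot: [0.831, 0.519, 0.159, -0.118]
tool_rot: [0.829, 0.518, 0.168, -0.125]
tool_rot: [0.827, 0.517, 0.177, -0.132]
tool_rot: [0.825, 0.515, 0.186, -0.139]
tool_rot: [0.822, 0.514, 0.195, -0.146]
clock: 32.87
tcp_pos: [0.347, 0.9051, 0.5283]
tool_rot: [0.82, 0.512, 0.205, -0.153]
[1.06620627 0.75551187 0.21855385 0.06651337 1.65447136 1.54304886] 29.39591914013034
```

```bash
python3 -m jog '[{"dx":0.25,"dy":0.7,"dz":0.55,"turn":0,"hand":1}]'|grep -E "rot"
python3 -m jog '[{"dx":0.25,"dy":0.7,"dz":0.55,"turn":0,"hand":1}]'|grep -E "rot"
python3 -m jog '[{"dx":0.25,"dy":0.7,"dz":0.55,"turn":0,"hand":1}]'|grep -E "rot"
python3 -m jog '[{"dx":0.25,"dy":0.7,"dz":0.55,"turn":0,"hand":1}]'|grep -E "rot"
python3 -m jog '[{"dx":0.25,"dy":0.7,"dz":0.55,"turn":0,"hand":1}]'|grep -E "rot"
python3 -m jog '[{"dx":0.25,"dy":0.7,"dz":0.55,"turn":0,"hand":1}]'|grep -E "rot"
python3 -m jog '[{"dx":0.25,"dy":0.7,"dz":0.55,"turn":0,"hand":1}]'|grep -E "rot"
python3 -m jog '[{"dx":0.25,"dy":0.7,"dz":0.55,"turn":0,"hand":1}]'|grep -E "rot"
python3 -m jog '[{"dx":0.25,"dy":0.7,"dz":0.55,"turn":0,"hand":1}]'|grep -E "rot"
python3 -m jog '[{"dx":0.25,"dy":0.7,"dz":0.55,"turn":0,"hand":1}]'|grep -E "tcp|rot|clock"
python3 -c "
from h import *
s=arm.get_state();j=s['joints'];M=Ro.from_quat(s['tool_rot']).as_matrix();print(j,M,np.degrees(np.arccos(-M[2,2])))"
```

```text
tool_rot: [0.817, 0.51, 0.214, -0.16]
tool_rot: [0.815, 0.509, 0.223, -0.167]
tool_rot: [0.812, 0.507, 0.232, -0.174]
tool_rot: [0.809, 0.505, 0.241, -0.181]
tool_rot: [0.806, 0.503, 0.25, -0.188]
tool_rot: [0.802, 0.501, 0.259, -0.194]
tool_rot: [0.799, 0.499, 0.268, -0.201]
tool_rot: [0.795, 0.497, 0.277, -0.208]
tool_rot: [0.792, 0.495, 0.286, -0.215]
clock: 33.7
tcp_pos: [0.3636, 0.9648, 0.5832]
tool_rot: [0.788, 0.493, 0.295, -0.222]
[1.07239688 0.74753732 0.21899883 0.09060169 1.42420806 1.54786197] [[ 0.34053761  0.90736692  0.24641308]
 [ 0.64586594 -0.41620617  0.64002314]
 [ 0.68329447 -0.05880213 -0.72777124]] 43.30012674844346
```

```bash
python3 -m jog '[{"dx":0.25,"dy":0.7,"dz":0.55,"turn":0,"hand":1}]'|grep -E "rot"
python3 -m jog '[{"dx":0.25,"dy":0.7,"dz":0.55,"turn":0,"hand":1}]'|grep -E "rot"
python3 -m jog '[{"dx":0.1,"dy":-0.86,"dz":-0.4,"turn":-0.48,"hand":1},{"dx":0.2,"dy":-1.72,"dz":-0.8,"turn":-0.96,"hand":1},{"dx":0.3,"dy":-2.58,"dz":-1.2,"turn":-1.44,"hand":1},{"dx":0.4,"dy":-3.44,"dz":-1.6,"turn":-1.92,"hand":1},{"dx":0.5,"dy":-4.3,"dz":-2,"turn":-2.4,"hand":1}]'|grep -E "tcp|clock|rot"
python3 -m jog '[{"dx":0.1,"dy":-0.86,"dz":-0.4,"turn":-0.48,"hand":1},{"dx":0.2,"dy":-1.72,"dz":-0.8,"turn":-0.96,"hand":1},{"dx":0.3,"dy":-2.58,"dz":-1.2,"turn":-1.44,"hand":1},{"dx":0.4,"dy":-3.44,"dz":-1.6,"turn":-1.92,"hand":1},{"dx":0.5,"dy":-4.3,"dz":-2,"turn":-2.4,"hand":1}]'|grep -E "tcp|clock|rot"
python3 -m jog '[{"dx":0,"dy":-0.86,"dz":-0.3,"turn":-0.48,"hand":1},{"dx":0,"dy":-1.72,"dz":-0.6,"turn":-0.96,"hand":1},{"dx":0,"dy":-2.58,"dz":-0.9,"turn":-1.44,"hand":1},{"dx":0,"dy":-3.44,"dz":-1.2,"turn":-1.92,"hand":1},{"dx":0,"dy":-4.3,"dz":-1.5,"turn":-2.4,"hand":1}]'|grep -E "tcp|clock|rot"
python3 -c "
from h import *
s=arm.get_state();j=s['joints'];M=Ro.from_quat(s['tool_rot']).as_matrix();print(j,M,np.degrees(np.arccos(-M[2,2])),np.degrees(np.arctan2(M[1,2],M[0,2])))"
```

```text
tool_rot: [0.784, 0.49, 0.304, -0.228]
tool_rot: [0.78, 0.488, 0.312, -0.235]
clock: 34.28
tcp_pos: [0.3863, 0.8018, 0.5134]
tool_rot: [0.836, 0.386, 0.339, -0.194]
clock: 34.7
tcp_pos: [0.4065, 0.6302, 0.4339]
tool_rot: [0.878, 0.278, 0.361, -0.15]
clock: 35.12
tcp_pos: [0.4065, 0.4585, 0.374]
tool_rot: [0.906, 0.166, 0.377, -0.104]
[ 0.80519719  0.09290338  1.84226026 -0.549381    0.5001135   2.40435222] [[ 0.66155022  0.37792194  0.64770851]
 [ 0.22165553 -0.92367786  0.31255087]
 [ 0.71639383 -0.06319992 -0.69482778]] 45.98650489392582 25.75957030933333
```

```bash
python3 -m jog '[{"dx":0.1,"dy":-0.6,"dz":-0.4,"turn":-0.4,"hand":1},{"dx":0.2,"dy":-1.2,"dz":-0.8,"turn":-0.8,"hand":1},{"dx":0.3,"dy":-1.8,"dz":-1.2,"turn":-1.3,"hand":1},{"dx":0.3,"dy":-2.4,"dz":-1.6,"turn":-1.8,"hand":1},{"dx":0.3,"dy":-3,"dz":-2,"turn":-2.3,"hand":1}]'|grep -E "tcp|clock|rot"
python3 -m jog '[{"dx":0.1,"dy":-0.4,"dz":-0.6,"turn":0,"hand":1},{"dx":0.2,"dy":-0.8,"dz":-1.2,"turn":0,"hand":1},{"dx":0.3,"dy":-1.2,"dz":-1.8,"turn":0,"hand":1},{"dx":0.5,"dy":-1.2,"dz":-2.4,"turn":0,"hand":1},{"dx":0.6,"dy":-1.2,"dz":-3.2,"turn":0,"hand":1}]'|grep -E "tcp|clock|rot"
python3 -c "
from h import *
s=arm.get_state();j=s['joints'];M=Ro.from_quat(s['tool_rot']).as_matrix();print(s['ft_force'],j,M[:,2],M[:,0],np.degrees(np.arccos(-M[2,2])),np.degrees(np.arctan2(M[1,2],M[0,2])))"
```

```text
clock: 35.53
tcp_pos: [0.4208, 0.3351, 0.301]
tool_rot: [0.922, 0.063, 0.377, -0.057]
clock: 35.95
tcp_pos: [0.456, 0.2783, 0.2382]
tool_rot: [0.932, 0.065, 0.352, -0.063]
[ 0.57090671 -0.09029468  0.846914  ] [ 0.40972674  0.18112889  2.17501306 -1.05755676  0.12476814  2.85399543] [ 0.64713015  0.16285876 -0.74478158] [0.74418901 0.07718988 0.66349412] 41.85965867382107 14.125890169205922
```

```bash
cat > fk.py <<'E'
import numpy as np
from scipy.optimize import least_squares
from scipy.spatial.transform import Rotation as Ro
D=[((1.0625,.5285,1.4339,0,1.1814,-.1785),(.202,.5906,.1824)),((-.0946,.182,1.747,0,1.2117,-1.336),(.4421,.0695,.2636)),((-.564,.4961,1.2604,0,1.3856,-1.8035),(.6032,-.2503,.2622)),((-.7004,.7322,1.5938,0,.8158,-.7476),(.5303,-.3019,.0153)),((.01896,.5414,1.6394,0,.9634,1.4444),(.5556,.1215,.1155)),((-.1861,.3282,1.9445,0,.8686,1.2433),(.4217,.0333,.1469)),
((1.0724,.7475,.2190,.0906,1.4242,1.5479),(.3636,.9648,.5832)),((.80520,.09290,1.84226,-.54938,.50011,2.40435),(.4065,.4585,.374)),((.40973,.18113,2.17501,-1.05756,.12477,2.854),(.456,.2783,.2382)),((.0013,.2466,.2274,.0019,2.6425,1.4324),(.4323,.1119,.7963))]
E=lambda ax,a:Ro.from_euler(ax,a).as_matrix()
def fk(q,p):
    d,r0,z0,ox,a,ex,b,L=p
    A=E('z',q[0]);F=A@E('y',q[1]+q[2]);R=F@E('z',q[3])@E('y',q[4])@E('z',q[5]+np.pi/2)
    return A@np.array([r0,d,z0])+A@E('y',q[1])@[ox,0,a]+F@[ex,0,b]+R[:,2]*L,R
res=least_squares(lambda p:np.r_[np.concatenate([fk(q,p)[0]-x for q,x in D]),1e-4*p],[.1,0,.3,0,.4,0,.4,.3])
P=res.x
E
python3 - <<'E'
from fk import *
np.set_printoptions(precision=4,suppress=True)
print(P,np.abs(res.fun[:-8]).max());print(fk(D[8][0],P)[1][:,2],fk(D[7][0],P)[1])
lo=np.array([-3.08,-.75,.22,-1.43,0,-2.85]);hi=np.array([3.08,2.2,2.44,4.57,2.65,2.85])
def tgt(th,az,flip):
    z=np.array([np.sin(th)*np.cos(az),np.sin(th)*np.sin(az),-np.cos(th)]);y=np.array([np.sin(az),-np.cos(az),0])*flip;return np.c_[np.cross(y,z),y,z]
for th in(40,43,46):
 for az in(8,18,27):
  for flip in(1,-1):
   t=np.radians(th);R=tgt(t,np.radians(az),flip);best=[]
   for s4 in(0,3.1):
    for tip in((-.034,.078),(-.034,.044),(-.12,.08)):
     a8=np.radians(8);ex=np.array([np.cos(a8),np.sin(a8)]);ey=np.array([-ex[1],ex[0]])
     pt=np.r_[np.array([.5921,.1666])+tip[0]*ex+.135*ey,tip[1]]+.037*R[:,2]
     def f(q):
        x,M=fk(q,P);return np.r_[(x-pt)*10,Ro.from_matrix(M.T@R).as_rotvec()]
     r=min((least_squares(f,np.clip([.3,.6,1.7,s4,.3,s6],lo+.01,hi-.01),bounds=(lo,hi)) for s6 in(-1.5,1.5)),key=lambda r:r.cost)
     best.append((round(float(r.cost),5),r.x.round(2).tolist()))
   for b in best:
     if b[0]<1e-4 or 0: print(th,az,flip,b)
   print(th,az,flip,[b[0] for b in best])
E
```

```text
[ 0.111  -0.0004  0.2746 -0.0008  0.5892  0.1149  0.3916  0.3458] 0.005389463882834011
[ 0.6471  0.1629 -0.7448] [[ 0.6615  0.3779  0.6477]
 [ 0.2217 -0.9237  0.3126]
 [ 0.7164 -0.0632 -0.6948]]
40 8 1 (0.0, [0.41, 0.71, 2.05, 3.66, 0.35, -1.86])
40 8 1 (0.0, [0.41, 0.79, 2.06, 3.56, 0.42, -1.76])
40 8 1 (0.0, [0.47, 0.71, 2.24, 3.58, 0.51, -1.7])
40 8 1 [0.01891, 0.02626, 0.0283, 0.0, 0.0, 0.0]
40 8 -1 (0.0, [0.41, 0.71, 2.05, 3.66, 0.35, 1.28])
40 8 -1 (0.0, [0.41, 0.79, 2.06, 3.56, 0.42, 1.39])
40 8 -1 (0.0, [0.47, 0.71, 2.24, 3.58, 0.51, 1.44])
40 8 -1 [0.01213, 0.01907, 0.0243, 0.0, 0.0, 0.0]
40 18 1 (0.0, [0.32, 0.71, 2.09, 3.16, 0.35, -1.58])
40 18 1 (0.0, [0.32, 0.79, 2.09, 3.15, 0.44, -1.58])
40 18 1 (0.0, [0.37, 0.71, 2.28, 3.21, 0.55, -1.59])
40 18 1 (0.0, [0.32, 0.71, 2.09, 3.16, 0.35, -1.58])
40 18 1 (0.0, [0.32, 0.79, 2.09, 3.15, 0.44, -1.58])
40 18 1 (0.0, [0.37, 0.71, 2.28, 3.21, 0.55, -1.59])
40 18 1 [0.0, 0.0, 0.0, 0.0, 0.0, 0.0]
40 18 -1 (0.0, [0.32, 0.71, 2.09, 3.16, 0.35, 1.56])
40 18 -1 (0.0, [0.32, 0.79, 2.09, 3.15, 0.44, 1.57])
40 18 -1 (0.0, [0.37, 0.71, 2.28
[... 3450 characters left out ...]
.0, [0.23, 0.77, 2.16, 2.83, 0.6, -1.48])
46 27 1 (0.0, [0.23, 0.86, 2.16, 2.87, 0.69, -1.53])
46 27 1 (0.0, [0.26, 0.81, 2.37, 2.94, 0.84, -1.58])
46 27 1 (0.0, [0.23, 0.77, 2.16, 2.83, 0.6, -1.48])
46 27 1 (0.0, [0.23, 0.86, 2.16, 2.87, 0.69, -1.53])
46 27 1 (0.0, [0.26, 0.81, 2.37, 2.94, 0.84, -1.58])
46 27 1 [0.0, 0.0, 0.0, 0.0, 0.0, 0.0]
46 27 -1 (0.0, [0.23, 0.77, 2.16, 2.83, 0.6, 1.66])
46 27 -1 (0.0, [0.23, 0.86, 2.16, 2.87, 0.69, 1.62])
46 27 -1 (0.0, [0.26, 0.81, 2.37, 2.94, 0.84, 1.56])
46 27 -1 (0.0, [0.23, 0.77, 2.16, 2.83, 0.6, 1.66])
46 27 -1 (0.0, [0.23, 0.86, 2.16, 2.87, 0.69, 1.62])
46 27 -1 (0.0, [0.26, 0.81, 2.37, 2.94, 0.84, 1.56])
46 27 -1 [0.0, 0.0, 0.0, 0.0, 0.0, 0.0]
```

```bash
cat > sim.py <<'E'
from fk import *
lo=np.array([-3.08,-.75,.22,-1.43,0,-2.85]);hi=np.array([3.08,2.2,2.44,4.57,2.65,2.85])
v=np.array([.16,.16,.18,.18,.18,.18])
def row(q,pt,R):
    f=lambda x:np.r_[(fk(x,P)[0]-pt)*10,Ro.from_matrix(fk(x,P)[1].T@R).as_rotvec()*2]
    a=np.maximum(lo,q-v);b=np.minimum(hi,q+v);r=least_squares(f,np.clip(q,a+1e-6,b-1e-6),bounds=(a,b));return r.x,r.cost
def run(q,legs,show=True):
    p,R=fk(q,P)
    for (dx,dy,dz,t),n in legs:
        p1=p+.04*np.array([dx,dy,dz])
        for i in range(n):
            s=min(1,(i+1)/max(1,n-1)) ; Rt=E('z',np.radians(6*t*s))@R
            q,c=row(q,p+(p1-p)*s,Rt)
            if show=='all':print(q.round(2),round(c,4))
        p,R=p1,Rt
        x,M=fk(q,P)
        if show:print('end',q.round(2),'c',round(c,5),x.round(3),'tilt',np.degrees(np.arccos(-M[2,2])).round(1),'az',np.degrees(np.arctan2(M[1,2],M[0,2])).round(1))
    return q
E
python3 - <<'E'
from sim import *
from station import arm
q=np.clip(arm.get_state()['joints'],lo,hi)
for azmid in(6,8,10):
  print(azmid)
  run(q,[((-1.2,4.2,3.3,azmid),12),((1,-3.5,-3.3,-2),15),((0,-1,-1.2,-2),15),((0.6,0.4,-3.6,4-azmid+1),15)])
E
```

```text
6
end [0.5  0.04 1.86 0.45 0.59 1.01] c 0.0 [0.407 0.446 0.371] tilt 41.9 az 50.1
end [0.19 0.17 2.19 1.25 0.33 0.07] c 0.0 [0.447 0.306 0.239] tilt 41.9 az 38.1
end [ 0.21  0.28  2.31  2.34  0.23 -0.86] c 0.0 [0.447 0.266 0.191] tilt 41.9 az 26.1
end [ 0.32  0.77  2.34  3.11  0.7  -1.47] c 0.0 [0.471 0.282 0.047] tilt 41.9 az 20.1
8
end [0.42 0.06 1.82 0.6  0.76 0.69] c 0.00244 [0.407 0.447 0.372] tilt 40.4 az 60.5
end [ 0.06  0.19  2.16  1.17  0.56 -0.1 ] c 0.0 [0.447 0.306 0.239] tilt 41.9 az 50.1
end [ 0.05  0.28  2.3   1.74  0.4  -0.57] c 0.0 [0.447 0.266 0.191] tilt 41.9 az 38.1
end [ 0.32  0.77  2.34  3.11  0.7  -1.47] c 0.0 [0.471 0.282 0.047] tilt 41.9 az 20.1
10
end [0.43 0.09 1.71 0.51 0.92 0.69] c 0.05756 [0.404 0.454 0.376] tilt 35.2 az 66.5
end [-0.03  0.23  2.1   1.06  0.76 -0.22] c 0.0 [0.447 0.306 0.239] tilt 41.9 az 62.1
end [-0.08  0.3   2.26  1.41  0.58 -0.51] c 0.0 [0.447 0.266 0.191] tilt 41.9 az 50.1
end [ 0.32  0.77  2.34  3.11  0.7  -1.47] c 0.0 [0.471 0.282 0.047] tilt 41.9 az 20.1
```

```bash
cat > st.py <<'E'
from station import arm
import numpy as np
from scipy.spatial.transform import Rotation as Ro
np.set_printoptions(precision=3,suppress=True)
s=arm.get_state();M=Ro.from_quat(s['tool_rot']).as_matrix();print('%.2f'%s['clock'],s['joints'],s['tcp_pos'],'tilt %.1f az %.1f'%(np.degrees(np.arccos(-M[2,2])),np.degrees(np.arctan2(M[1,2],M[0,2]))),'f',s['ft_force'],'tip',s['tcp_pos']-.037*M[:,2],'y',M[:,1])
E
python3 -m jog '[{"dx":-0.12,"dy":0.42,"dz":0.3,"turn":0.7,"hand":1},{"dx":-0.24,"dy":0.84,"dz":0.6,"turn":1.4,"hand":1},{"dx":-0.36,"dy":1.26,"dz":0.9,"turn":2.1,"hand":1},{"dx":-0.48,"dy":1.7,"dz":1.2,"turn":2.8,"hand":1},{"dx":-0.6,"dy":2.1,"dz":1.6,"turn":3.5,"hand":1}]' >/dev/null; python3 st.py
python3 -m jog '[{"dx":-0.12,"dy":0.42,"dz":0.3,"turn":0.7,"hand":1},{"dx":-0.24,"dy":0.84,"dz":0.6,"turn":1.4,"hand":1},{"dx":-0.36,"dy":1.26,"dz":0.9,"turn":2.1,"hand":1},{"dx":-0.48,"dy":1.7,"dz":1.2,"turn":2.8,"hand":1},{"dx":-0.6,"dy":2.1,"dz":1.6,"turn":3.5,"hand":1}]' >/dev/null; python3 st.py
```

```text
36.37 [ 0.426  0.127  2.123 -0.233  0.178  1.929] [0.446 0.309 0.263] tilt 41.2 az 20.9 f [-0.372 -0.533 -1.37 ] tip [0.424 0.3   0.291] y [ 0.297 -0.953 -0.054]
36.78 [0.44  0.051 1.976 0.446 0.459 1.023] [0.421 0.394 0.327] tilt 41.1 az 42.1 f [ 0.744  0.219 -0.055] tip [0.403 0.377 0.355] y [ 0.622 -0.781 -0.054]
```

```bash
python3 -m jog '[{"dx":0.13,"dy":-0.44,"dz":-0.44,"turn":-0.1,"hand":1},{"dx":0.26,"dy":-0.88,"dz":-0.88,"turn":-0.2,"hand":1},{"dx":0.39,"dy":-1.3,"dz":-1.3,"turn":-0.3,"hand":1},{"dx":0.5,"dy":-1.75,"dz":-1.75,"turn":-0.4,"hand":1},{"dx":0.65,"dy":-2.2,"dz":-2.2,"turn":-0.5,"hand":1}]' >/dev/null; python3 st.py
python3 -m jog '[{"dx":0,"dy":0,"dz":0,"turn":0,"hand":1},{"dx":0,"dy":-0.2,"dz":-0.3,"turn":-0.4,"hand":1},{"dx":0,"dy":-0.4,"dz":-0.6,"turn":-0.8,"hand":1},{"dx":0,"dy":-0.6,"dz":-0.9,"turn":-1.2,"hand":1},{"dx":0,"dy":-0.8,"dz":-1.2,"turn":-1.6,"hand":1}]' >/dev/null; python3 st.py
python3 -m jog '[{"dx":0,"dy":0,"dz":0,"turn":0,"hand":1},{"dx":0,"dy":0,"dz":0,"turn":-0.3,"hand":1},{"dx":0,"dy":0,"dz":0,"turn":-0.5,"hand":1},{"dx":0,"dy":0,"dz":0,"turn":-0.5,"hand":1}]' >/dev/null; python3 st.py
```

```text
37.20 [0.198 0.154 2.171 1.116 0.346 0.185] [0.447 0.31  0.245] tilt 41.2 az 38.9 f [-0.462  0.875  0.59 ] tip [0.428 0.295 0.273] y [ 0.579 -0.813 -0.052]
37.62 [ 0.212  0.236  2.261  1.797  0.224 -0.4  ] [0.447 0.286 0.206] tilt 41.5 az 31.2 f [-0.01  -0.183  0.98 ] tip [0.426 0.273 0.234] y [ 0.461 -0.885 -0.057]
37.95 [ 0.253  0.236  2.257  1.936  0.172 -0.467] [0.447 0.287 0.207] tilt 41.5 az 28.4 f [-0.256  0.581  0.559] tip [0.426 0.275 0.234] y [ 0.417 -0.907 -0.058]
```

```bash
python3 -m jog '[{"dx":0.1,"dy":0,"dz":-0.4,"turn":-0.1,"hand":1},{"dx":0.2,"dy":0,"dz":-0.8,"turn":-0.3,"hand":1},{"dx":0.3,"dy":0,"dz":-1.2,"turn":-0.5,"hand":1},{"dx":0.3,"dy":0,"dz":-1.6,"turn":-0.7,"hand":1},{"dx":0.3,"dy":0.1,"dz":-2,"turn":-0.9,"hand":1}]' >/dev/null; python3 st.py
python3 -m jog '[{"dx":0.1,"dy":0,"dz":-0.4,"turn":-0.1,"hand":1},{"dx":0.2,"dy":0,"dz":-0.8,"turn":-0.2,"hand":1},{"dx":0.3,"dy":0,"dz":-1.2,"turn":-0.3,"hand":1},{"dx":0.3,"dy":0,"dz":-1.6,"turn":-0.4,"hand":1},{"dx":0.3,"dy":0,"dz":-1.8,"turn":-0.4,"hand":1}]' >/dev/null; python3 st.py
python3 -m jog '[{"dx":0,"dy":0,"dz":0,"turn":0,"hand":1},{"dx":0,"dy":0,"dz":0,"turn":0,"hand":1}]' >/dev/null; python3 st.py
```

```text
38.37 [ 0.305  0.445  2.302  2.859  0.345 -1.299] [0.459 0.295 0.143] tilt 41.9 az 25.6 f [ 0.193  0.148 -0.083] tip [0.437 0.284 0.171] y [ 0.355 -0.932 -0.074]
38.78 [ 0.325  0.686  2.322  3.039  0.594 -1.434] [0.47  0.296 0.069] tilt 41.7 az 23.5 f [ 1.21   0.957 -0.109] tip [0.447 0.286 0.096] y [ 0.317 -0.945 -0.077]
38.95 [ 0.324  0.682  2.323  3.041  0.592 -1.436] [0.469 0.295 0.07 ] tilt 41.7 az 23.4 f [ 0.277 -0.268  0.444] tip [0.447 0.286 0.097] y [ 0.317 -0.945 -0.076]
```

```bash
python3 -m jog '[{"dx":0.3,"dy":0.04,"dz":-0.15,"turn":-0.4,"hand":1},{"dx":0.7,"dy":0.08,"dz":-0.3,"turn":-0.8,"hand":1},{"dx":1.1,"dy":0.12,"dz":-0.42,"turn":-0.9,"hand":1},{"dx":1.4,"dy":0.16,"dz":-0.42,"turn":-0.9,"hand":1},{"dx":1.4,"dy":0.16,"dz":-0.42,"turn":-0.9,"hand":1}]' >/dev/null; python3 st.py
python3 - <<'E'
from h import *
np.set_printoptions(precision=4,suppress=True)
for n in('wrist','scene','top'):
  C=cam(n)
  for k,z in(('pedal_pad',.064),('guard_edge',.135)):
    for d in arm.spot_point(k,n)[:2]:
      p=np.array(d['location'])*[640,480];print(n,k,round(d['conf'],2),p.round(),at(p,C,z))
E
```

```text
39.37 [ 0.35   0.713  2.181  3.195  0.487 -1.477] [0.529 0.302 0.055] tilt 42.1 az 17.9 f [0.218 0.677 0.403] tip [0.506 0.295 0.083] y [ 0.226 -0.971 -0.076]
wrist pedal_pad 0.57 [335. 222.] [0.5528 0.2977 0.064 ]
wrist guard_edge 0.66 [328. 209.] [0.5216 0.2914 0.135 ]
scene pedal_pad 0.59 [340. 316.] [0.5597 0.2876 0.064 ]
scene pedal_pad 0.25 [323. 281.] [0.5992 0.1933 0.064 ]
scene guard_edge 0.59 [356. 309.] [0.528  0.2967 0.135 ]
top guard_edge 0.33 [323. 276.] [0.5325 0.0673 0.135 ]
```

```bash
python3 -m jog '[{"dx":0.3,"dy":0,"dz":0,"turn":0,"hand":1},{"dx":0.6,"dy":0.02,"dz":0,"turn":0,"hand":1},{"dx":0.83,"dy":0.02,"dz":0,"turn":0,"hand":1},{"dx":0.83,"dy":0.02,"dz":0,"turn":0,"hand":1}]' >/dev/null; python3 st.py
python3 -m jog '[{"dx":0,"dy":0,"dz":-0.1,"turn":0,"hand":1},{"dx":0,"dy":0,"dz":-0.2,"turn":0,"hand":1},{"dx":0,"dy":0,"dz":-0.2,"turn":0,"hand":1}]' >/dev/null; python3 st.py
python3 -m jog '[{"dx":0,"dy":0,"dz":-0.1,"turn":0,"hand":1},{"dx":0,"dy":0,"dz":-0.2,"turn":0,"hand":1},{"dx":0,"dy":0,"dz":-0.2,"turn":0,"hand":1}]' >/dev/null; python3 st.py
```

```text
40.15 [ 0.323  0.715  2.114  3.163  0.416 -1.469] [0.561 0.301 0.053] tilt 41.8 az 17.7 f [ 0.069 -0.193  0.685] tip [0.537 0.294 0.081] y [ 0.224 -0.972 -0.074]
40.40 [ 0.324  0.737  2.121  3.163  0.438 -1.468] [0.556 0.301 0.043] tilt 41.4 az 17.8 f [-0.27  -0.161 -0.175] tip [0.533 0.293 0.071] y [ 0.224 -0.972 -0.073]
40.65 [ 0.324  0.757  2.121  3.162  0.46  -1.467] [0.557 0.301 0.035] tilt 41.4 az 17.8 f [ 0.642 -0.203  0.53 ] tip [0.534 0.294 0.063] y [ 0.224 -0.972 -0.074]
```

```bash
python3 -m jog '[{"dx":0,"dy":0,"dz":0.2,"turn":0,"hand":1},{"dx":0,"dy":0,"dz":0.35,"turn":0,"hand":1},{"dx":0.2,"dy":0,"dz":0.35,"turn":0,"hand":1},{"dx":0.2,"dy":0,"dz":0.3,"turn":0,"hand":1},{"dx":0.2,"dy":0,"dz":0.3,"turn":0,"hand":1}]' >/dev/null; python3 st.py
python3 -m jog '[{"dx":0,"dy":0,"dz":-0.1,"turn":0,"hand":1},{"dx":0,"dy":0,"dz":-0.15,"turn":0,"hand":1},{"dx":0,"dy":0,"dz":-0.15,"turn":0,"hand":1}]' >/dev/null; python3 st.py
python3 -m jog '[{"dx":0,"dy":0,"dz":-0.1,"turn":0,"hand":1},{"dx":0,"dy":0,"dz":-0.15,"turn":0,"hand":1},{"dx":0,"dy":0,"dz":-0.15,"turn":0,"hand":1}]' >/dev/null; python3 st.py
```

```text
41.07 [ 0.317  0.725  2.1    3.153  0.41  -1.465] [0.567 0.301 0.049] tilt 41.7 az 17.8 f [-0.097  0.024  0.337] tip [0.544 0.294 0.077] y [ 0.224 -0.972 -0.074]
41.32 [ 0.317  0.742  2.103  3.153  0.427 -1.465] [0.565 0.301 0.041] tilt 41.5 az 17.8 f [-0.89   0.495  0.014] tip [0.542 0.293 0.069] y [ 0.224 -0.972 -0.074]
41.57 [ 0.318  0.756  2.105  3.152  0.441 -1.464] [0.564 0.301 0.035] tilt 41.3 az 17.8 f [-3.515 -0.362  3.675] tip [0.541 0.293 0.063] y [ 0.225 -0.972 -0.073]
```

```bash
python3 -m jog '[{"dx":0,"dy":0,"dz":-0.1,"turn":0,"hand":1},{"dx":0,"dy":0,"dz":-0.15,"turn":0,"hand":1}]' >/dev/null; python3 st.py
python3 -m jog '[{"dx":0,"dy":0,"dz":-0.1,"turn":0,"hand":1},{"dx":0,"dy":0,"dz":-0.15,"turn":0,"hand":1}]' >/dev/null; python3 st.py
```

```text
41.73 [ 0.318  0.771  2.107  3.152  0.456 -1.464] [0.563 0.301 0.029] tilt 41.3 az 17.8 f [-2.948 -1.012  1.37 ] tip [0.54  0.293 0.057] y [ 0.225 -0.972 -0.073]
41.90 [ 0.318  0.786  2.107  3.152  0.472 -1.463] [0.564 0.301 0.023] tilt 41.3 az 17.8 f [-1.873  0.105  0.658] tip [0.54  0.293 0.051] y [ 0.225 -0.972 -0.073]
```

```bash
python3 - <<'E'
from h import *
np.set_printoptions(precision=4,suppress=True)
C=cam('top');o=cv2.imread('pics/top0.png')[:,:,::-1]
d=np.abs(C[0].astype(int)-o).max(2)>40;ys,xs=np.nonzero(d[180:232,278:360]);print('plate diff px',len(ys),(xs.min()+278,xs.max()+278,ys.min()+180,ys.max()+180) if len(ys) else '')
C=cam('scene');o=cv2.imread('pics/scene0.png')[:,:,::-1]
d=np.abs(C[0].astype(int)-o).max(2)>40;ys,xs=np.nonzero(d[190:275,262:300]);print('scene plate diff',len(ys))
for n in('wrist','scene'):
  C=cam(n)
  for q in arm.spot_point('pedal_pad',n)[:2]:
    p=np.array(q['location'])*[640,480];print(n,round(q['conf'],2),p.round(),at(p,C,.064),at(p,C,.045))
E
python3 st.py
```

```text
plate diff px 1515 (np.int64(282), np.int64(346), np.int64(188), np.int64(231))
scene plate diff 754
wrist 0.66 [316. 277.] [0.5436 0.295  0.064 ] [0.5495 0.2978 0.045 ]
scene 0.67 [344. 319.] [0.5517 0.2957 0.064 ] [0.5505 0.2886 0.045 ]
42.20 [ 0.317  0.785  2.102  3.152  0.474 -1.463] [0.567 0.301 0.025] tilt 41.7 az 17.8 f [-0.481  0.237  1.698] tip [0.544 0.294 0.053] y [ 0.225 -0.972 -0.074]
```

```bash
python3 -m jog '[{"dx":0,"dy":0,"dz":-0.1,"turn":0,"hand":1},{"dx":0,"dy":0,"dz":-0.15,"turn":0,"hand":1}]' >/dev/null; python3 st.py
python3 -m jog '[{"dx":0,"dy":0,"dz":-0.1,"turn":0,"hand":1},{"dx":0,"dy":0,"dz":-0.1,"turn":0,"hand":1}]' >/dev/null; python3 st.py
python3 -m jog '[{"dx":0,"dy":0,"dz":-0.1,"turn":0,"hand":1},{"dx":0,"dy":0,"dz":-0.1,"turn":0,"hand":1}]' >/dev/null; python3 st.py
```

```text
42.37 [ 0.317  0.8    2.104  3.152  0.489 -1.463] [0.566 0.301 0.019] tilt 41.6 az 17.8 f [0.387 0.142 0.1  ] tip [0.543 0.294 0.046] y [ 0.224 -0.972 -0.074]
42.53 [ 0.318  0.809  2.105  3.152  0.503 -1.463] [0.567 0.301 0.016] tilt 41.8 az 17.8 f [-4.006 -2.247 11.986] tip [0.543 0.294 0.043] y [ 0.225 -0.972 -0.074]
42.70 [ 0.318  0.815  2.109  3.152  0.518 -1.463] [0.567 0.302 0.015] tilt 42.2 az 17.8 f [-11.657  -5.109  28.152] tip [0.543 0.294 0.043] y [ 0.225 -0.971 -0.075]
```

```bash
python3 -m jog '[{"dx":0,"dy":0,"dz":0,"turn":0,"hand":1},{"dx":0,"dy":0,"dz":0,"turn":0,"hand":1},{"dx":0,"dy":0,"dz":0,"turn":0,"hand":1},{"dx":0,"dy":0,"dz":0,"turn":0,"hand":1},{"dx":0,"dy":0,"dz":0,"turn":0,"hand":1}]' |grep ft_f
python3 -m jog '[{"dx":0,"dy":0,"dz":0,"turn":0,"hand":1},{"dx":0,"dy":0,"dz":0,"turn":0,"hand":1},{"dx":0,"dy":0,"dz":0,"turn":0,"hand":1},{"dx":0,"dy":0,"dz":0,"turn":0,"hand":1},{"dx":0,"dy":0,"dz":0,"turn":0,"hand":1}]' |grep ft_f
python3 - <<'E'
from h import *
np.set_printoptions(precision=4,suppress=True)
C=cam('top');save(C[0],'t9');a=C[0].astype(int)
W=lambda x,y,z:(lambda c:(c[:2]/c[2]))(C[1]@(C[2]@np.array([x,y,z])+C[3]))
a8=np.radians(8);ex=np.array([np.cos(a8),np.sin(a8)]);ey=np.array([-ex[1],ex[0]]);O=np.array([.5921,.1666])
# plate shut: uniform plate covers bed instead of slats
for y in(-40,-85,-130):
  for x in(-60,-10,35):
    u=W(*(O+ex*x/1e3+ey*y/1e3),.06).round().astype(int);print(y,x,u,a[u[1],u[0]],cv2.imread('pics/top0.png')[u[1],u[0],::-1])
C=cam('wrist')
for q in arm.spot_point('pedal_pad','wrist')[:2]:
    p=np.array(q['location'])*[640,480];print(round(q['conf'],2),p.round(),at(p,C,.040))
C=cam('scene')
for q in arm.spot_point('pedal_pad','scene')[:2]:
    p=np.array(q['location'])*[640,480];print(round(q['conf'],2),p.round(),at(p,C,.040))
E
python3 st.py
```

```text
ft_force: [-11.8, -3.9, 26.6]
ft_force: [-10.8, -4.7, 27.1]
-40 -60 [302 276] [148 154 164] [186 158 107]
-40 -10 [300 256] [222 202 143] [218 212 211]
-40 35 [298 239] [231 214 150] [181 153 104]
-85 -60 [320 274] [155 160 170] [180 154 101]
-85 -10 [317 254] [213 190 134] [221 219 217]
-85 35 [315 237] [231 212 149] [183 154 104]
-130 -60 [338 272] [160 163 175] [187 157 108]
-130 -10 [335 252] [224 202 141] [218 211 212]
-130 35 [333 235] [228 208 144] [175 150  98]
0.86 [314. 279.] [0.5475 0.2983 0.04  ]
0.78 [345. 324.] [0.5472 0.2978 0.04  ]
43.78 [ 0.318  0.814  2.108  3.152  0.516 -1.463] [0.567 0.302 0.015] tilt 42.1 az 17.8 f [-11.298  -5.609  27.348] tip [0.543 0.294 0.043] y [ 0.225 -0.972 -0.075]
```

```bash
python3 -m jog '[{"dx":0,"dy":0,"dz":-0.02,"turn":0,"hand":1},{"dx":0,"dy":0,"dz":-0.02,"turn":0,"hand":1},{"dx":0,"dy":0,"dz":-0.02,"turn":0,"hand":1},{"dx":0,"dy":0,"dz":-0.02,"turn":0,"hand":1},{"dx":0,"dy":0,"dz":-0.02,"turn":0,"hand":1}]' |grep ft_f
python3 -m jog '[{"dx":0,"dy":0,"dz":0.1,"turn":0,"hand":1},{"dx":0,"dy":0,"dz":0.2,"turn":0,"hand":1},{"dx":-0.03,"dy":0,"dz":0.3,"turn":0,"hand":1},{"dx":-0.06,"dy":0,"dz":0.4,"turn":0,"hand":1},{"dx":-0.08,"dy":0,"dz":0.5,"turn":0,"hand":1}]' >/dev/null; python3 st.py
python3 -m jog '[{"dx":0,"dy":0,"dz":0.12,"turn":0,"hand":1},{"dx":0,"dy":0,"dz":0.25,"turn":0,"hand":1},{"dx":0,"dy":0,"dz":0.38,"turn":0,"hand":1},{"dx":0,"dy":0,"dz":0.5,"turn":0,"hand":1},{"dx":0,"dy":0,"dz":0.5,"turn":0,"hand":1}]' >/dev/null; python3 st.py
```

```text
ft_force: [-13.2, -5.6, 31.5]
44.62 [ 0.32   0.772  2.111  3.156  0.466 -1.465] [0.562 0.301 0.029] tilt 41.5 az 17.8 f [-0.197  0.059 -0.319] tip [0.539 0.294 0.057] y [ 0.224 -0.972 -0.074]
45.03 [ 0.32   0.72   2.107  3.157  0.413 -1.467] [0.563 0.301 0.051] tilt 41.7 az 17.8 f [ 0.567  0.136 -0.422] tip [0.54  0.294 0.079] y [ 0.225 -0.972 -0.074]
```

Now back out and away, then check the result.

```bash
python3 -m jog '[{"dx":-0.5,"dy":0,"dz":0,"turn":0,"hand":1},{"dx":-1.1,"dy":-0.1,"dz":0,"turn":0,"hand":1},{"dx":-1.7,"dy":-0.2,"dz":0.2,"turn":0.3,"hand":1},{"dx":-2.2,"dy":-0.2,"dz":0.6,"turn":0.6,"hand":1},{"dx":-2.4,"dy":-0.2,"dz":1.2,"turn":0.8,"hand":1}]' >/dev/null; python3 st.py
python3 -m jog '[{"dx":0,"dy":0.2,"dz":0.5,"turn":0,"hand":1},{"dx":0,"dy":0.4,"dz":1,"turn":0,"hand":1},{"dx":0,"dy":0.4,"dz":1.5,"turn":0,"hand":1},{"dx":0,"dy":0.4,"dz":2,"turn":0,"hand":1},{"dx":0,"dy":0.4,"dz":2.4,"turn":0,"hand":1}]' >/dev/null; python3 st.py
python3 - <<'E'
from h import *
np.set_printoptions(precision=4,suppress=True)
o=cv2.imread('pics/top0.png')[:,:,::-1]
for n in('top','scene'):
  C=cam(n)
  if n=='top': d=np.abs(C[0].astype(int)-o).max(2)>40;print('plate diff',d[180:225,278:350].sum())
  for k,z in(('slat_a',.05),('low_front',.038),('low_rear',.038)):
   for d in arm.silhouettes(k,n)[:4]:
      m=d['mask'].astype(np.uint8);pts=cv2.findNonZero(m)[:,0].astype(float)
      w=np.array([at(p,C,z)[:2] for p in pts]);c=w.mean(0);u=np.linalg.svd(w-c)[2][0]
      if len(w)>100: print(n,k,round(d['conf'],2),len(w),c,np.degrees(np.arctan2(u[1],u[0])),np.ptp((w-c)@u))
  for k,z in(('salt_shaker',.143),('glitter_shaker',0),('orange_cup',0),('pedal_pad',.064)):
   for d in arm.spot_point(k,n)[:1]: print(n,k,round(d['conf'],2),at(np.array(d['location'])*[640,480],C,z))
E
```

```text
45.45 [ 0.332  0.591  2.32   3.05   0.485 -1.427] [0.462 0.292 0.095] tilt 40.9 az 22.7 f [1.169 0.903 0.455] tip [0.439 0.283 0.123] y [ 0.306 -0.949 -0.073]
45.87 [ 0.38   0.304  2.196  3.028  0.086 -1.358] [0.467 0.309 0.196] tilt 41.7 az 22.6 f [ 0.371  1.133 -0.603] tip [0.444 0.3   0.223] y [ 0.305 -0.949 -0.074]
plate diff 0
top slat_a 0.81 592 [0.5977 0.0355] -172.3369384541991 0.1510505638553019
top slat_a 0.63 620 [0.5834 0.1232] -171.03051609261115 0.15316545938587428
top low_front 0.7 377 [0.545  0.0738] 97.27150716489115 0.1496435252475225
top low_front 0.62 596 [0.5716 0.4929] -67.59263716442054 0.14993673571753344
top low_front 0.22 392 [0.635  0.0878] 98.13506587531738 0.14916901413972766
top low_rear 0.75 363 [0.635  0.0867] 97.82464465386632 0.14851990315684946
top low_rear 0.65 10952 [0.6107 0.1818] 112.23013328382952 0.41379725248212196
top salt_shaker 0.75 [0.6431 0.3168 0.143 ]
top glitter_shaker 0.62 [ 0.6337 -0.2154  0.    ]
top orange_cup 0.75 [0.7398 0.2937 0.    ]
top pedal_pad 0.62 [0.6583 0.3334 0.064 ]
scene slat_a 0.91 524 [0.6019 0.0395] 7.623496273279147 0.14974920302688272
scene slat_a 0.75 573 [0.5863 0.1266] 9.228924074687088 0.15037363607123094
scene low_front 0.96 756 [0.5811 0.5123] 112.42098022517665 0.14626123687428413
scene low_front 0.72 261 [0.548  0.0863] 97.95253526321267 0.15457053979704805
scene low_rear 0.51 245 [0.6396 0.096 ] 98.51753420828442 0.15260323762514105
scene low_rear 0.31 124 [0.603  0.3199] 11.397012758558928 0.08738055674701899
scene salt_shaker 0.83 [0.6417 0.3198 0.143 ]
scene glitter_shaker 0.76 [ 0.6374 -0.2158  0.    ]
scene orange_cup 0.56 [0.7448 0.3047 0.    ]
scene pedal_pad 0.47 [0.5527 0.2831 0.064 ]
```

Plate fully open again, slats in place, bystanders unmoved, arm clear.

```bash
python3 -c "
from station import arm
print(arm.sign_off())"
```

```text
the job is handed in; nothing more can be done
None
```

I laid both slats over the marks, held the pedal on its stop for about 1.5 s and let it spring up, then handed the job in. The final camera check showed slats within about 5 mm, plate open and shakers and cup unmoved; the sign-off gave no verdict.

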